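Free the ratchet pawl and lower the needle head

ROBOT

A 6-joint arm with a two-finger parallel gripper is mounted at the origin on the work surface. World frame = base frame: x ahead of the robot, y to its left, z up, the work surface at z = 0. Lengths are in mm, angles in rad, forces in N, time in s.
With the tool pointing down it reaches from about 275 to 825 mm from the base axis. Payload 5.2 kg.
Tool frame: the origin (TCP) lies midway between the tips of the shut fingers; the grasp point (between the pads) lies 19 mm behind it (tcp_to_grasp is the distance from the TCP to the grasp point, in mm); x points along the fingers, y is the direction in which the jaws open and shut, and the axes are right-handed (so a half turn about x gives the same grasp; the last joint's range is limited). The gripper opens to 93 mm and grips with 3 to 60 N. Pads are 15 mm wide; open, the fingers measure 128 mm over their backs; the gripper's body (75 mm by 188 mm) begins 65 mm behind the grasp point.
Start: joints at [0.945, 0.259, 1.535, -0, 1.348, -0.203], TCP at [225.653, 501.583, 184.653] pointing down, gripper open.
Joint ranges: [-3.14, 3.14], [-0.91, 2.08], [0.19, 2.58], [-1.22, 4.36], [0.22, 2.71], [-3.12, 3.12]. Speed limits (rad/s): [2.57, 2.57, 3.14, 3.14, 3.14, 3.14].

INTERFACE

Orientations are given as [roll, pitch, yaw] about the fixed x, y, z axes, in that order (R = Rz(yaw) Ry(pitch) Rx(roll)).
In Python, from plant import * gives the robot as it stands.
- The arm moves only by the tool send_rows, never from a script. Its argument "deltas" is a list of rows, each a list of 3 entries, a list of its own where there are three numbers: the gripper command: -1 is fully open, 1 is shut, values between are in proportion, then the shift along the tool's x, y, z as a fraction of full scale, then the turn about the tool's x as a fraction of full scale. A call has 1 to 5 rows; each row is the pose to reach, as a shift and turn from the pose commanded when the call began, along the tool's axes at that moment; what a row does not reach only later rows make up. Full scale, the value 1, is 0.2 m for a shift and pi/2 rad for a turn. A row lasts 1/8 s, in which the tool goes at most 62.5 mm and 10.7 degrees, less where a joint would pass 70% of its speed; a pose out of reach is approached as far as the arm can. A call with a number of a shift or a turn outside -1 to 1 is refused whole. A call with a gripper value outside its range is refused whole. The fingers move at their own pace and stop on an object; the grip force is fixed at half the most. Time passes only in rows, so rows that repeat a pose let the fingers close. It gives the time, the measured TCP pose, the force and the opening at its end, in the units of the state.
- state(): the state, without advancing time (a new reading comes with each control period).
- camera(name): name is "side" or "top"; returns the picture (384x512x3 uint8, red, green, blue); there is no depth.
- get_calibration(name): a dict with "mtx" (3x3 intrinsics, pixels), "R" (3x3) and "t" (3): a world point X has camera coordinates R X + t. Camera axes: x right, y down, z forward; pixel columns grow to the right and rows downward; lengths in mm; the calibration is good to about 2 mm. A picture is of the moment at which its call begins. get_calibration takes no time and is no camera call.
- close_job(): hands the job in, once; it reports no verdict.
The state is a dict: "time_s": time; "qpos": joint angles; "joint_velocities": joint speeds; "effort": joint torques, N m; "position": TCP position; "eef_rot": TCP orientation; "contact_force": force on the tool from outside, world axes, zero at the start; "moment": the same for the moment, N m; "finger_gap": opening from 0.0 (shut) to 1.0 (fully open).
Only numpy, scipy, OpenCV 4.12 (cv2) and the standard library are available. Lean on these libraries where they do the work, as an engineer would, in place of code of your own. Each camera call takes 0.05 s, during which the arm holds its last target.

TASK

The needle head of the sample concentrator is parked up on its ratchet. Take the release rod, put its steel end under the lip of the pawl and flick the pawl up and right over so that it stays thrown back (keep the gripper off the pawl), and lay the rod flat on the bench, clear of the machine. Then turn the crank to lower the head smoothly all the way to its stop, disturbing nothing else on the bench.

Things in the scene. Friction and masses are not known exactly. Their poses are not given: they have to be found in the camera images.
- lift_stand: Sample concentrator, fixed. Base plate 350 x 200 x 14 mm, from x -110 to +240; cream pinion housing, x -35 to +65, 70 mm wide, 205 mm high; heater with 12 tubes and the needle head behind it. Origin on the bench below the level pinion shaft (150 mm up, along y). Axes: x from the housing to the heater (away from the robot; yaw varies), y left, z up. Ratchet on the +y side, crank on the -y side.
- ratchet (a point): Centre of the steel ratchet wheel on the shaft: (0, 80, 150) mm in the stand's axes. 92 mm diameter over its 15 saw teeth, 14 mm thick, upright in the stand's x-z plane, the pawl over its top.
- ratchet_pawl: Steel pawl, 120 g. Origin in its hinge pin (level, along the stand's y). Engaged it points from the pin towards the robot (stand's -x) over the wheel: arm 14 mm wide, nose 55 mm from the pin, then a flared lip 26 mm wide ending 115 mm from the pin, free below. Lifted by the lip (under 1 N) it swings up and over to +x; past about 1.5 rad it falls over by its own weight and stays.
- pawl (a joint): Angle of the pawl, rad: 0 nose in the teeth, grows as the lip goes up; 2.3 thrown right over, on its stop pin.
- pawl_pivot (a point): Centre of the pawl's hinge pin, on the stand (55, 80, 197) mm in its axes, in the middle of the pawl's width. The pin stands out of a dark plate on the housing's side, whose face is at y = 41 mm and top at z = 228 mm; the stop pin is 37 mm beyond it.
- pawl_lip (a point): On the underside of the pawl's lip, 95 mm from the pin, mid-width; moves with the pawl. Engaged it is 12 mm above the pin's height, with 36 mm of open space below it down to the wheel's teeth.
- crank (a joint): Angle of shaft, wheel and crank, rad: 0 head up, crank leaning 60 degrees from upright towards the robot; 2.1 head down, leaning 60 degrees away from it. To lower, the grip goes up, over the top and away. The engaged pawl blocks this. With the pawl off a shaft brake still holds the head anywhere; turning down takes about 2 to 4 N at the grip.
- crank_axis (a point): Point on the shaft's axis, on the stand (0, -110, 150) mm in its axes: the centre of the circle, radius 90 mm, that the middle of the crank grip follows.
- knob (a point): Middle of the crank grip: a grey revolving handle, a level cylinder 26 mm diameter, 66 mm long, along the stand's y (from y = -77 to -143 mm), beyond the crank arm; free on all sides but the arm's.
- head (a joint): How far the needle head has come down, m: 0 up, 0.063 on its bottom stop; 0.03 m per rad of crank.
- head_top (a point): Top of the aluminium arm that carries the needle head (120 x 110 mm), above the middle of the tubes; 288 mm above the bench when up. A brass elbow on it is the machine's highest point, 302 mm when up.
- release_rod: Release rod, 200 mm long, about 220 g, loose, flat on the bench. Square aluminium handle 105 x 24 x 24 mm with dark rings; from its end stands a round steel rod, 10 mm diameter, 95 mm long, its axis 12 mm above the underside. Origin under the middle of the handle, at its underside; x towards the steel tip, z up. Balances 27 mm from the origin towards the tip.
- rod_tip (a point): Centre of the end face of the steel rod, (147.5, 0, 12) mm in the rod's axes.
- tube_rack: Bystander: red 96-place tube rack 90 x 130 x 45 mm, partly full of white-capped tubes. Origin under its middle.
- tip_box: Bystander: orange pipette-tip box with clear lid, 90 x 130 x 90 mm. Origin under its middle.
- wash_bottle: Bystander: white wash bottle with blue cap and bent spout, 72 mm diameter, 215 mm high. Origin under its middle.
- pen_cup: Bystander: glass beaker with pens, 76 mm diameter, 150 mm high. Origin under its middle.
There are look-alikes about, which are no part of the job. What is meant by the release_rod is not green, and is the smaller of those in its own colour.

How it is judged (in metres and radians):
On the way, in this order (a step that is already met when the one before it is completed fails the run):
1. the rod has lifted the pawl out of the teeth, the head still up (contact force between release_rod and ratchet_pawl above 0.1 N and value of joint pawl above 0.2 rad and value of joint head below 0.006 m).
2. the pawl lies thrown right back, the head still up (value of joint pawl above 2 rad and value of joint head below 0.006 m), for 0.2 s.
3. the head has been lowered to its stop (value of joint head above 0.058 m), for 0.2 s.
At the end, for the whole second after the job is handed in: The pawl is thrown back (joint over 2.0 of 2.3 rad), the head is down to within 5 mm of its bottom stop, and the rod lies still and flat on the bench (handle underside below 20 mm, tip below 30 mm), not touching the machine (value of joint pawl above 2 rad and value of joint head above 0.058 m and height (world z) of release_rod below 0.02 m and height (world z) of rod_tip below 0.03 m and contact force between release_rod and lift_stand below 0.05 N and linear speed of release_rod below 0.02 m/s).
It fails at once if the gripper or arm touches the pawl (contact force between any of the fingers, the arm and ratchet_pawl above 0.5 N).
It fails at once if the head is slammed down (over 0.2 m/s) (velocity of joint head above 0.2 m/s).
It fails at once if the rod is thrown or dropped from a height (over 1.5 m/s) (linear speed of release_rod above 1.5 m/s).
It fails at once if a bystander is moved more than 30 mm (distance of any of tube_rack, tip_box, wash_bottle, pen_cup from where it was at the start of the episode above 0.03 m).
It also fails if it takes over 59 s, if anything falls off the work surface, if the arm or the gripper's body presses on something with over 40 N, if the wrist force passes 120 N, or if a joint passes its speed limit or range.

## Working session

There is one attempt and no reset: what is moved stays moved. The work goes in short steps, Python scripts to look and compute and a tool call to move; the robot and the scene stay as the last step left them, time stands still between calls to the robot, and variables do not carry over. Pictures are saved under pics/ and viewed, and the job is handed in when it is done.

Besides the shell and the picture viewer there is one more tool, called after "Emit:" by a JSON object that holds its "method" and its "body", one argument or row to a line. send_rows: Moves the arm, as the interface text tells. Shift numbers are shares of 0.2 m and turn numbers shares of pi/2 rad, none past 1 either way. Its arguments: {"type":"object","properties":{"deltas":{"type":"array","items":{"type":"array"}}},"required":["deltas"]}

```bash
ls; mkdir -p pics; python3 - <<'E'
from plant import *
import cv2
print(state())
for n in("side","top"):
    c=get_calibration(n);print(n,c)
    im=camera(n);cv2.imwrite(f"pics/{n}0.png",im[:,:,::-1])
E
```

```text
pics
{'time_s': 0.0, 'qpos': array([ 9.45211256e-01,  2.59292541e-01,  1.53606729e+00,  1.99231446e-05,
        1.34799773e+00, -2.02782845e-01]), 'joint_velocities': array([-0.00018757, -0.00139123,  0.00126071, -0.00108998, -0.00070978,
       -0.00185899]), 'effort': array([-1.63572251e-03, -4.37296128e+01, -2.84002537e+01,  7.14121806e-02,
        4.14514693e-02, -1.44434161e-04]), 'position': array([225.27994976, 501.09046989, 183.85125626]), 'eef_rot': array([-1.78458377,  1.56903131, -2.20739041]), 'contact_force': array([-0.78277484, -0.45301952,  0.00079438]), 'moment': array([0.00793676, 0.00724515, 0.01277587]), 'finger_gap': 0.999996876549441}
side {'mtx': array([[417.60618912,   0.        , 250.03812031],
       [  0.        , 417.60618912, 185.14557747],
       [  0.        ,   0.        ,   1.        ]]), 'R': array([[ 0.79503005, -0.6061808 ,  0.02172682],
       [-0.37306711, -0.51690762, -0.77047222],
       [ 0.47827623,  0.60444301, -0.63710321]]), 't': array([-370.28943625,  314.29795301, 1201.52341472])}
top {'mtx': array([[455.92710308,   0.        , 253.76649064],
       [  0.        , 455.92710308, 195.59496153],
       [  0.        ,   0.        ,   1.        ]]), 'R': array([[-0.01770159, -0.99959169,  0.02242991],
       [-0.99553416,  0.01554034, -0.09311404],
       [ 0.09272745, -0.02397801, -0.99540277]]), 't': array([  -9.77814255,  472.87422116, 1489.47359273])}
```

View pics/side0.png

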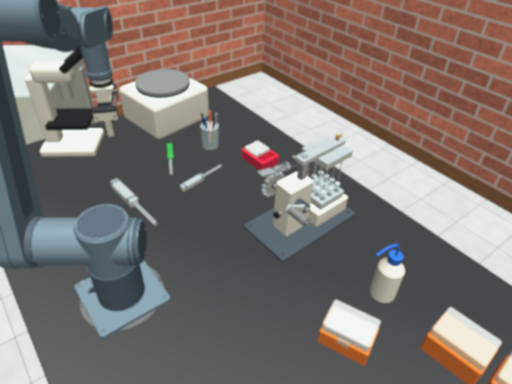

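View pics/top0.png

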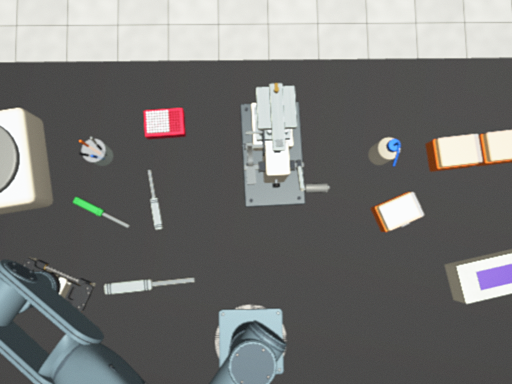

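```bash
cat > h.py <<'E'
import numpy as np, cv2
from plant import *
C={n:get_calibration(n) for n in("side","top")}
def ray(n,u,v):
    c=C[n];d=c["R"].T@np.linalg.inv(c["mtx"])@np.array([u,v,1.]);o=-c["R"].T@c["t"];return o,d
def onz(n,u,v,z):
    o,d=ray(n,u,v);return o+d*(z-o[2])/d[2]
def proj(n,X):
    c=C[n];p=c["R"]@np.asarray(X,float)+c["t"];p=c["mtx"]@p;return p[:2]/p[2]
def tri(a,b):
    A=[];r=[]
    for n,(u,v) in (("side",a),("top",b)):
        o,d=ray(n,u,v);d/=np.linalg.norm(d);P=np.eye(3)-np.outer(d,d);A.append(P);r.append(P@o)
    return np.linalg.lstsq(np.vstack(A),np.hstack(r),rcond=None)[0]
E
python3 - <<'E'
from h import *
im=cv2.imread("pics/top0.png");s=cv2.imread("pics/side0.png")
cv2.imwrite("pics/c1.png",cv2.resize(im[150:310,60:220],None,fx=4,fy=3.7,interpolation=cv2.INTER_CUBIC))
cv2.imwrite("pics/c2.png",cv2.resize(im[75:215,230:340],None,fx=5,fy=4.2857,interpolation=cv2.INTER_CUBIC)) 
cv2.imwrite("pics/c3.png",cv2.resize(s[125:260,235:365],None,fx=6,fy=4.444,interpolation=cv2.INTER_CUBIC))
g=cv2.cvtColor(im,cv2.COLOR_BGR2HSV)
m=((g[:,:,2]>100)).astype(np.uint8)*255
n,l,st,ce=cv2.connectedComponentsWithStats(m)
for i in range(1,n):
    x,y,w,h,a=st[i]
    if 40<a<1500 and 60<x<220 and 130<y<310:
        ys,xs=np.where(l==i); r=cv2.minAreaRect(np.c_[xs,ys].astype(np.float32))
        b=cv2.boxPoints(r); P=[onz("top",*p,12)[:2].round(0) for p in b]
        print(st[i],P, im[l==i].mean(0))
print(im[180:186,250], im[200,245:256], im[220,260])
E
```

```text
[ 78 136  35  28 582] [array([672., 569.]), array([697., 475.]), array([597., 447.]), array([572., 540.])] [160.47079038 163.18728522 164.84020619]
[147 169  16  61 421] [array([566., 348.]), array([571., 318.]), array([369., 284.]), array([364., 314.])] [178.53206651 181.80997625 174.97624703]
[ 72 197  58  31 383] [array([461., 585.]), array([486., 573.]), array([388., 391.]), array([363., 404.])] [119.24020888 189.43603133 105.97389034]
[103 277  92  18 836] [array([196., 480.]), array([221., 184.]), array([182., 180.]), array([157., 475.])] [183.69736842 187.79665072 180.72488038]
[[187 188 181]
 [189 190 183]
 [189 190 184]
 [181 184 175]
 [154 154 149]
 [162 160 151]] [[112 109 102]
 [158 157 147]
 [175 174 164]
 [170 169 159]
 [142 138 131]
 [106 101  95]
 [ 98  93  87]
 [127 123 116]
 [161 159 150]
 [173 172 163]
 [173 173 163]] [78 77 77]
```

View pics/c1.png

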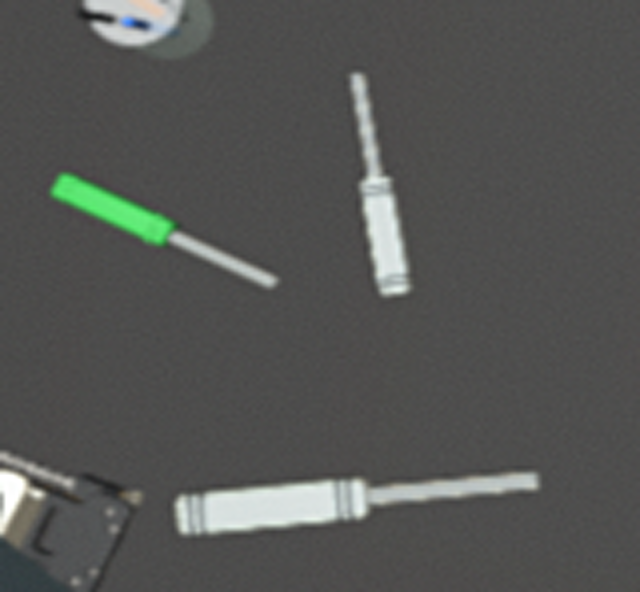

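View pics/c2.png

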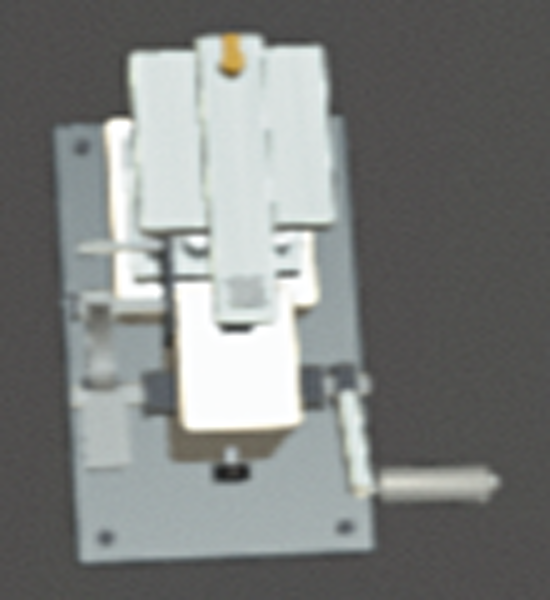

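View pics/c3.png

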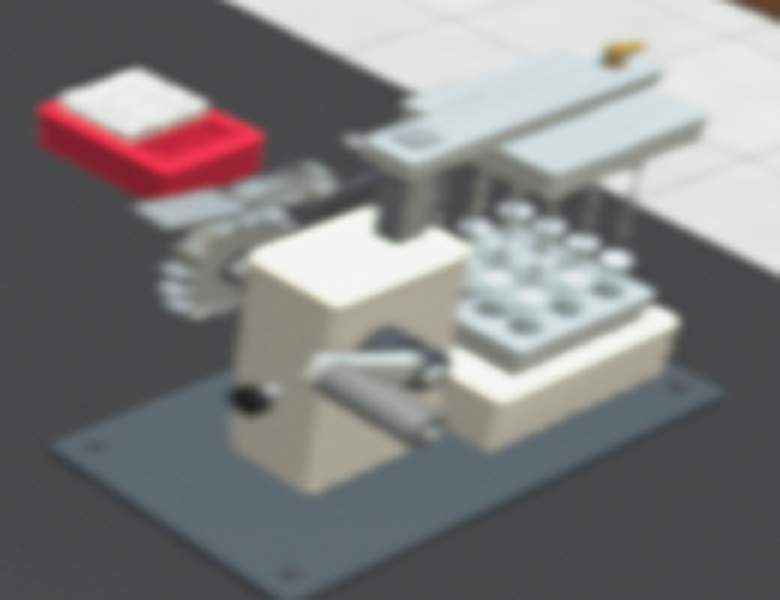

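The candidates are silver (155,200) at about 202 mm long, silver (150,286) at about 297 mm, and green (100,212). The release rod is the one at (155,200): it isn't green, it is the smaller silver one, and it measures the given 200 mm. The crop confirms this. Next I'll work out the stand and rod poses.

```bash
cat >> h.py <<'E'
E
python3 - <<'E'
from h import *
def w(px,py,z=14): return onz("top",230+px/5,75+py/4.2857,z)
bl,br,tl,tr=[w(*p)[:2] for p in((80,562),(373,548),(55,125),(343,117))]
print(bl,br,tl,tr, np.linalg.norm(tl-bl),np.linalg.norm(tr-br),np.linalg.norm(bl-br),np.linalg.norm(tl-tr))
xs=np.array([[-110,100],[-110,-100],[240,100],[240,-100]],float);W=np.array([bl,br,tl,tr])
a=xs-xs.mean(0);b=W-W.mean(0)
th=np.arctan2((a[:,0]*b[:,1]-a[:,1]*b[:,0]).sum(),(a*b).sum())
R=np.array([[np.cos(th),-np.sin(th)],[np.sin(th),np.cos(th)]])
o=W.mean(0)-R@xs.mean(0);print("stand",o,th,(W-(xs@R.T+o)).round(1))
def S(x,y,z): return np.r_[R@[x,y]+o,z]
s=cv2.imread("pics/side0.png");t=cv2.imread("pics/top0.png")
pts=dict(knob=S(-78,-110,195),lip=S(-40,80,209),lipend=S(-60,80,209),piv=S(55,80,197),rat=S(0,80,150),bl=S(-110,100,14),br=S(-110,-100,14),tr=S(240,-100,14))
for k,v in pts.items(): print(k,v.round(1),proj("side",v).round(1),proj("top",v).round(1))
for nm,im,(x0,x1,y0,y1) in(("side",s,(235,365,125,260)),("top",t,(230,340,75,215))):
    c=cv2.resize(im[y0:y1,x0:x1],None,fx=5,fy=4.2,interpolation=cv2.INTER_CUBIC)
    for v in pts.values():
        u=proj(nm,v);cv2.circle(c,(int((u[0]-x0+.5)*5),int((u[1]-y0+.5)*4.2)),3,(0,0,255),-1)
    cv2.imwrite(f"pics/ov_{nm}.png",c)
# rod
g=cv2.cvtColor(t,cv2.COLOR_BGR2HSV);m=(g[:,:,2]>110).astype(np.uint8);m[:165]=0;m[235:]=0;m[:,:140]=0;m[:,170:]=0
ys,x_=np.where(m>0);P=np.array([onz("top",u,v,14)[:2] for u,v in zip(x_,ys)])
vx,vy,x0,y0=cv2.fitLine(P.astype(np.float32),cv2.DIST_L2,0,.01,.01).ravel()
d=np.array([vx,vy])*np.sign(vx);q=(P-[x0,y0])@d;tip=np.array([x0,y0])+d*q.max();end=np.array([x0,y0])+d*q.min()
print("rod yaw",np.arctan2(d[1],d[0]),"tip",tip,"end",end,q.max()-q.min())
n=np.array([-d[1],d[0]])
for a in np.arange(q.min(),q.max(),12):
    k=(P-[x0,y0])@n;kk=k[abs(q-a-6)<6];print(round(a-q.min()),kk.min().round(1),kk.max().round(1))
E
```

```text
[438.62046039   8.59947768] [ 446.3900585  -187.07234195] [785.79941404  19.97781415] [ 790.15247321 -176.24022678] 347.36535866233584 343.9330348822702 195.8260137253057 196.2663208773809
stand [550.27354251 -85.75293529] 0.03183793334136908 [[ 1.5 -2.1]
 [ 2.9  2.1]
 [-1.2 -1.9]
 [-3.2  1.8]]
knob [ 475.8 -198.2  195. ] [296.7 216.5] [316.3 188.1]
lip [507.7  -7.1 209. ] [263.5 174.8] [251.4 177.7]
lipend [487.8  -7.7 209. ] [258.6 177.2] [251.7 184.5]
piv [602.7  -4.  197. ] [285.5 166.7] [249.7 146.4]
rat [547.7  -5.8 150. ] [272.1 184.3] [250.4 167.3]
bl [437.1  10.7  14. ] [241.5 225.2] [245.4 206.6]
br [ 443.5 -189.2   14. ] [281.5 261.5] [305.3 203.7]
tr [ 793.3 -178.1   14. ] [355.2 213.5] [299.1 101.4]
rod yaw 0.15521939 tip [565.09991219 330.0434902 ] end [366.7625272  299.00803827] 200.75088765452068
0 -13.4 12.5
12 -12.7 14.2
24 -14.7 13.2
36 -13.0 14.5
48 -14.0 12.9
60 -13.3 14.7
72 -13.8 14.9
84 -13.1 13.4
96 -11.9 12.4
108 -6.9 7.1
120 -6.2 5.1
132 -6.7 5.9
144 -6.5 4.8
156 -4.7 6.1
168 -6.2 4.6
180 -5.0 6.3
192 -6.0 4.3
```

View pics/ov_side.png

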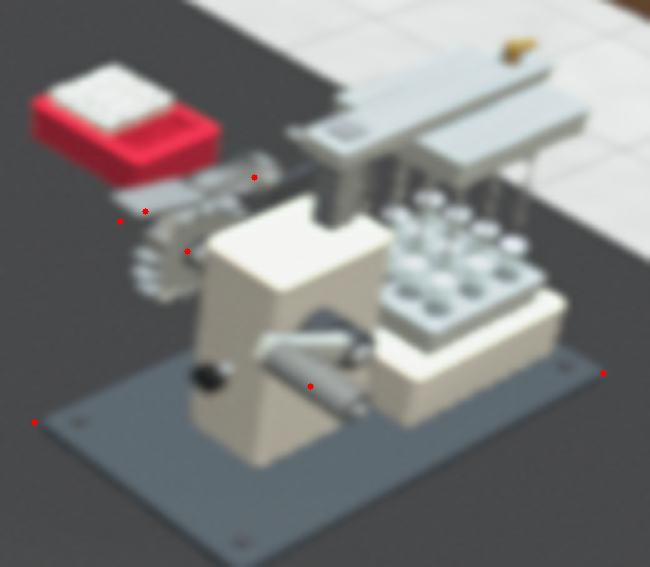

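View pics/ov_top.png

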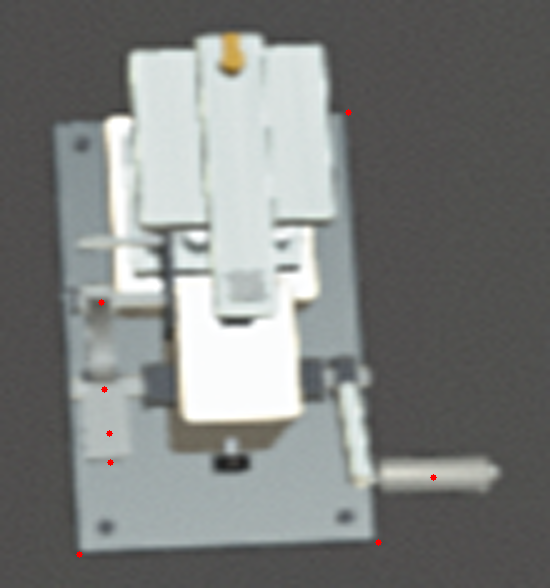

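```bash
python3 - <<'E'
from h import *
def s(x,y): return (235+x/5-.5,125+y/4.2-.5)
def t(x,y): return (230+x/5-.5,75+y/4.2-.5)
for k,a,b in [("lip front left",(113,197),(87,461)),("lip front right",(130,214),(131,458)),("knob end",(362,408),(500,470)),
 ("plate bl",(47,420),(80,552)),("plate tr",(603,370),(343,115)),("brass",(505,55),(231,65)),("housing nw top",(208,242),(182,417)),("housing front right top",(280,290),(300,413))]:
    print(k,tri(s(*a),t(*b)).round(1))
for n,(x0,x1,y0,y1) in dict(side=(255,300,150,200),top=(240,265,135,190)).items():
    im=cv2.imread(f"pics/{n}0.png");cv2.imwrite(f"pics/z_{n}.png",cv2.resize(im[y0:y1,x0:x1],None,fx=12,fy=10,interpolation=cv2.INTER_CUBIC))
E
```

```text
lip front left [488.7   5.2 222.9]
lip front right [487.7 -18.3 222.8]
knob end [ 479.2 -235.9  202.7]
plate bl [441.8   8.5  15.8]
plate tr [ 792.3 -175.5   16.8]
brass [739.9 -76.7 296.4]
housing nw top [520.9 -51.  201.9]
housing front right top [ 521.3 -119.4  203. ]
```

View pics/z_side.png

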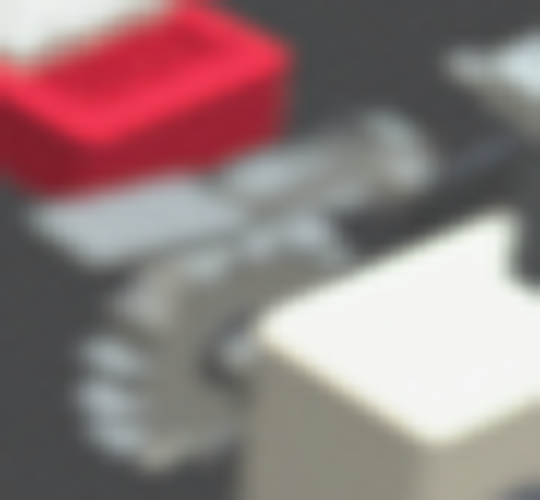

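View pics/z_top.png

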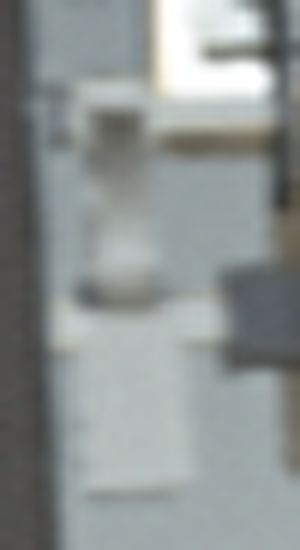

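```bash
cat >> h.py <<'E'
from scipy.spatial.transform import Rotation as Ro
def now():
    s=state();R=Ro.from_euler('xyz',s['eef_rot']).as_matrix();return s,R
def rel(target,tyaw=None):
    """shift (frac of .2m) along tool axes to world target; turn about tool x so that tool y lies along yaw tyaw mod pi"""
    s,R=now();d=R.T@(np.asarray(target)-s['position'])/200
    a=None
    if tyaw is not None:
        v=R.T@np.array([np.cos(tyaw),np.sin(tyaw),0]);a=np.arctan2(v[2],v[1]);a=[x/(np.pi/2) for x in (a-np.pi,a,a+np.pi)]
    return d.round(4),np.round(a,3) if a else None
so=np.array([550.3,-85.7]);sy=0.032
def S(x,y,z): c,s=np.cos(sy),np.sin(sy);return np.array([so[0]+c*x-s*y,so[1]+s*x+c*y,z])
E
python3 - <<'E'
from h import *
s,R=now();print(s['position'],R.round(3),s['qpos'])
d=np.array([np.cos(.155),np.sin(.155)])
tip=np.array([565.1,330.04]);g=tip-d*120.5;print("grasp",g)
print(rel([*g,120],.155+np.pi/2))
print(S(-38,180,190))
E
```

```text
[225.33401336 501.12261687 183.91288843] [[-0.001  0.41   0.912]
 [-0.001  0.912 -0.41 ]
 [-1.    -0.002 -0.   ]] [ 9.45193274e-01  2.59250082e-01  1.53597061e+00 -1.92715238e-05
  1.34799643e+00 -2.02781907e-01]
grasp [446.04461054 311.43719804]
(array([ 0.3198, -0.4116,  1.3956]), array([-2.368, -0.368,  1.632]))
[506.56043733  92.99205538 190.        ]
```

Emit:
{"method": "send_rows", "body": {
  "deltas": [
    [-1,[0.1,-0.1,0.25],[-0.1]],
    [-1,[0.15,-0.2,0.5],[-0.2]],
    [-1,[0.2,-0.3,0.75],[-0.3]],
    [-1,[0.25,-0.41,1.0],[-0.368]],
    [-1,[0.25,-0.41,1.0],[-0.368]]
  ]
}}

```text
$.deltas[0][2]: bad value
```

```bash
python3 - <<'E'
from h import *
g=[446,311.4]
s,R=now();print(s['position'],R.round(3)[:,1])
print(rel([*g,80],.155+np.pi/2),rel([*g,4]))
E
```

```text
[225.33401336 501.12261687 183.91288843] [ 0.41   0.912 -0.002]
(array([ 0.5198, -0.4115,  1.3956]), array([-2.368, -0.368,  1.632])) (array([ 0.8998, -0.4109,  1.3957]), None)
```

Turn is a plain number.

Emit:
{"method": "send_rows", "body": {
  "deltas": [
    [-1,[0.1,-0.1,0.25],-0.1],
    [-1,[0.15,-0.2,0.5],-0.2],
    [-1,[0.2,-0.3,0.75],-0.3],
    [-1,[0.25,-0.41,1.0],-0.368],
    [-1,[0.25,-0.41,1.0],-0.368]
  ]
}}

```text
time_s: 0.72
position: [376.0, 341.8, 133.5]
eef_rot: [-2.443, 1.568, -2.293]
contact_force: [-0.4, -0.4, 0.4]
finger_gap: 1.001
```

```bash
python3 - <<'E'
from h import *
g=[446,311.4]
s,R=now();print(s['position'],R.round(3)[:,1])
print(rel([*g,80],.155+np.pi/2),rel([*g,4]))
E
```

```text
[376.01892575 341.80467757 133.49089283] [-0.15   0.989 -0.002]
(array([ 0.2672, -0.2024,  0.3236]), array([-2.003, -0.003,  1.997])) (array([ 0.6472, -0.2018,  0.3243]), None)
```

Emit:
{"method": "send_rows", "body": {
  "deltas": [
    [-1,[0.1,-0.2,0.2],0],
    [-1,[0.2,-0.202,0.324],0],
    [-1,[0.3,-0.202,0.324],0],
    [-1,[0.3,-0.202,0.324],0]
  ]
}}

```text
time_s: 1.23
position: [442.7, 315.0, 73.0]
eef_rot: [-2.986, 1.566, -2.831]
contact_force: [-0.8, -0.5, 1.0]
finger_gap: 0.999
```

```bash
python3 - <<'E'
from h import *
g=[446,311.4]
s,R=now();print(s['position'],R.round(3)[:,1])
print(rel([*g,4],.155+np.pi/2))
im=camera("top");cv2.imwrite("pics/t1.png",cv2.resize(im[150:310,60:260,::-1],None,fx=4,fy=3.7,interpolation=cv2.INTER_CUBIC))
E
```

```text
[442.68367198 315.01114558  73.03816911] [-0.154  0.988 -0.001]
(array([ 0.3451, -0.0202,  0.0151]), array([-2., -0.,  2.]))
```

View pics/t1.png

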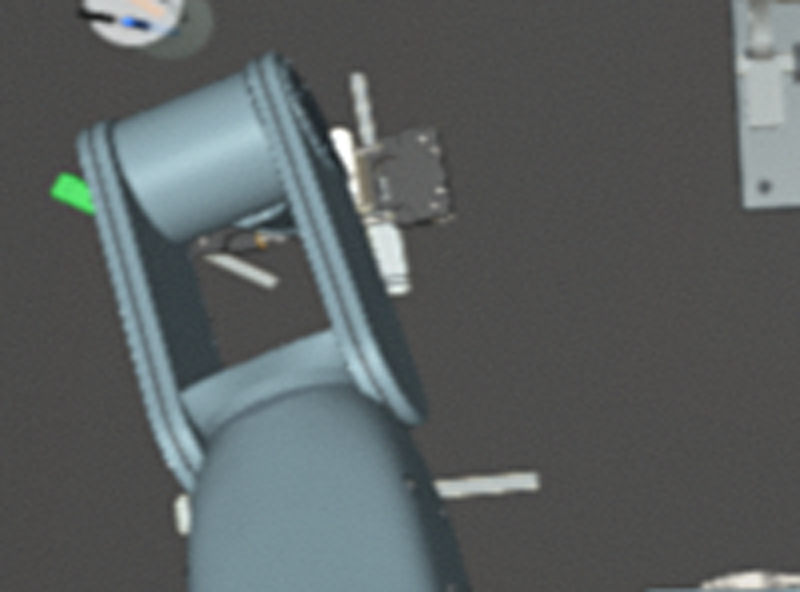

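Emit:
{"method": "send_rows", "body": {
  "deltas": [
    [-1,[0.2,-0.01,0.0],0],
    [-1,[0.33,-0.01,0.0],0],
    [-1,[0.33,-0.01,0.0],0],
    [-1,[0.33,-0.01,0.0],0]
  ]
}}

```text
time_s: 1.78
position: [445.7, 313.8, 10.3]
eef_rot: [0.288, 1.568, 0.444]
contact_force: [0.6, -0.7, -0.4]
finger_gap: 1.001
```

```bash
python3 - <<'E'
from h import *
g=[446,311.4]
s,R=now();print(s['position'],s['contact_force'])
print(rel([*g,4],.155+np.pi/2))
E
```

```text
[445.73415905 313.80108559  10.27706831] [ 0.56968319 -0.72386327 -0.35224953]
(array([ 0.0314, -0.0121, -0.0006]), array([-2.,  0.,  2.]))
```

Emit:
{"method": "send_rows", "body": {
  "deltas": [
    [-1,[0.025,-0.012,0.0],0],
    [-1,[0.025,-0.012,0.0],0],
    [1,[0.025,-0.012,0.0],0],
    [1,[0.025,-0.012,0.0],0],
    [1,[0.025,-0.012,0.0],0]
  ]
}}

```text
time_s: 2.4
position: [445.4, 310.5, 3.7]
eef_rot: [0.285, 1.571, 0.441]
contact_force: [-0.6, 0.1, -0.8]
finger_gap: 0.726
```

Emit:
{"method": "send_rows", "body": {
  "deltas": [
    [1,[0,0,0],0],
    [1,[0,0,0],0],
    [1,[0,0,0],0]
  ]
}}

```text
time_s: 2.78
position: [445.3, 310.5, 3.6]
eef_rot: [-3.001, 1.571, -2.846]
contact_force: [-0.4, 0.3, -0.3]
finger_gap: 0.402
```

```bash
python3 - <<'E'
from h import *
s,R=now();print(s['position'],s['contact_force'],s['finger_gap']*93)
E
```

```text
[445.29655389 310.50551037   3.61840079] [-0.37601315  0.28431593 -0.34546173] 37.363553196140124
```

Emit:
{"method": "send_rows", "body": {
  "deltas": [
    [1,[0,0,0],0],
    [1,[0,0,0],0],
    [1,[0,0,0],0],
    [1,[0,0,0],0]
  ]
}}

```text
time_s: 3.28
position: [445.3, 310.5, 3.7]
eef_rot: [-3.058, 1.571, -2.902]
contact_force: [0.4, -0.4, 0.6]
finger_gap: 0.014
```

The gap closed to about 1 mm, so the fingers missed the handle or slid off it. I'll look.

```bash
python3 - <<'E'
from h import *
im=camera("top");cv2.imwrite("pics/t2.png",cv2.resize(im[150:310,60:260,::-1],None,fx=4,fy=3.7,interpolation=cv2.INTER_CUBIC))
im=camera("side");cv2.imwrite("pics/s2.png",cv2.resize(im[100:260,120:320,::-1],None,fx=4,fy=3.7,interpolation=cv2.INTER_CUBIC))
E
```

```text
(no output)
```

View pics/t2.png

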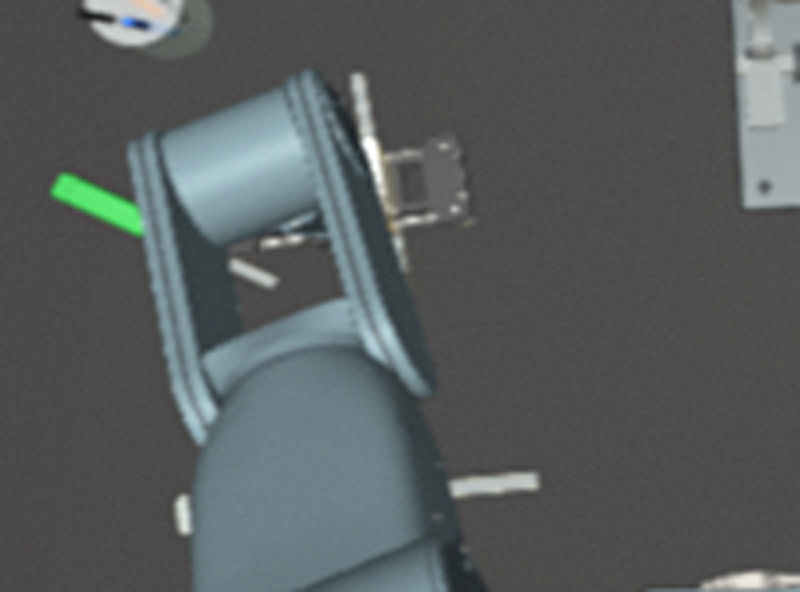

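View pics/s2.png

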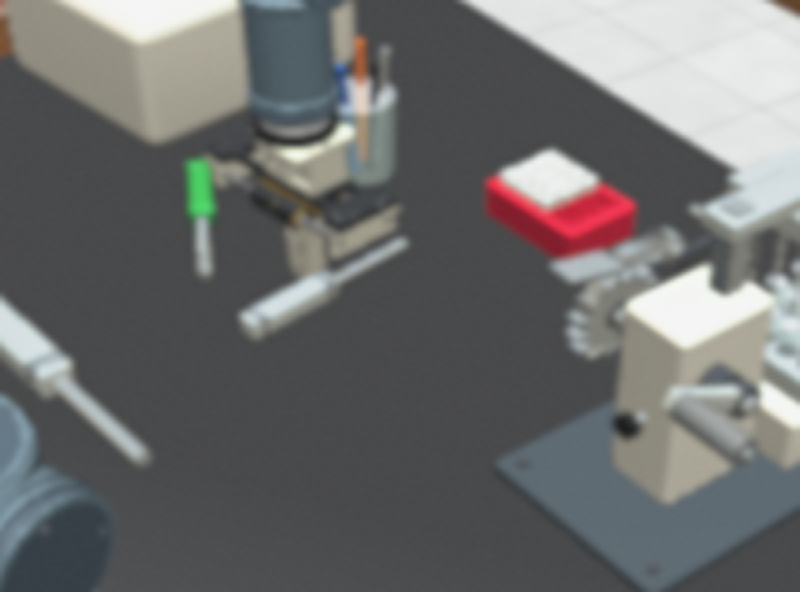

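```bash
python3 - <<'E'
from h import *
s,R=now();p=s['position'];print(p)
for z in (4,24,60): print(z,[(proj(n,[p[0],p[1],z])) .round(1) for n in C])
for n,x0,y0,w in(("side",180,150,60),("top",130,165,60)):
    im=camera(n);c=im[y0:y0+45,x0:x0+w,::-1];c=cv2.resize(c,None,fx=12,fy=12,interpolation=cv2.INTER_CUBIC)
    for z in(4,24): 
        u=proj(n,[p[0],p[1],z]);cv2.circle(c,(int((u[0]-x0+.5)*12),int((u[1]-y0+.5)*12)),4,(0,0,255),-1)
    cv2.imwrite(f"pics/q_{n}.png",c)
E
```

```text
[445.34542304 310.48839743   3.65664659]
4 [array([196.7, 181.1]), array([155.4, 205.8])]
24 [array([196.4, 177. ]), array([154.2, 205.4])]
60 [array([195.8, 169.5]), array([152. , 204.6])]
```

View pics/q_side.png

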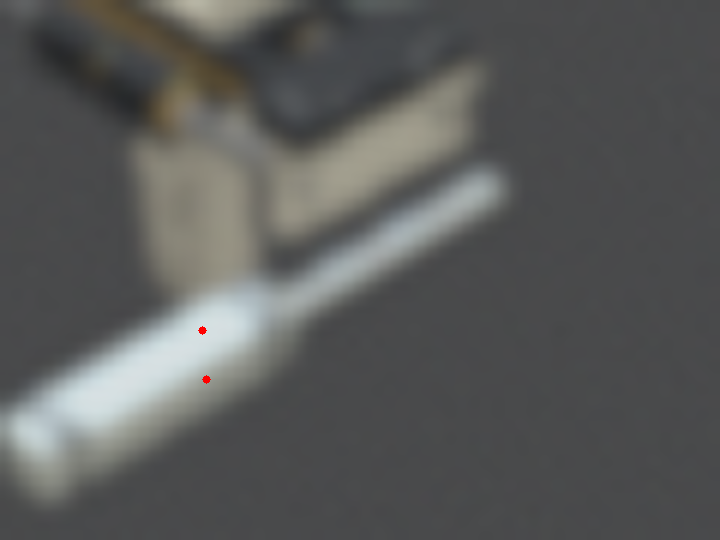

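View pics/q_top.png

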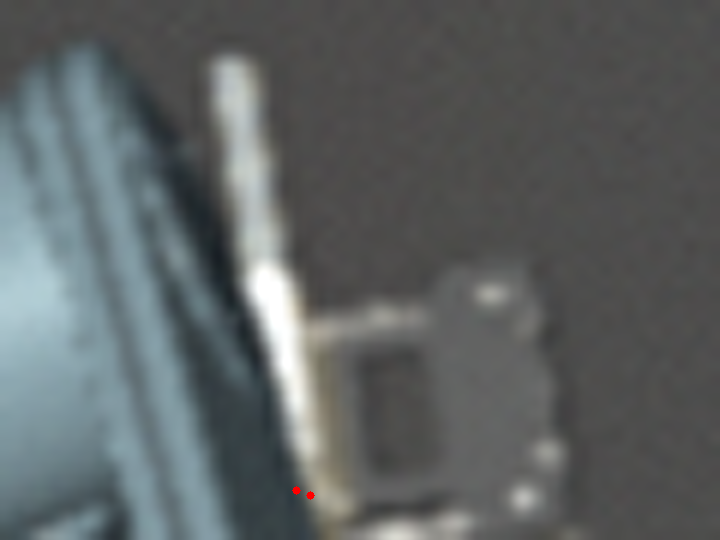

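```bash
python3 - <<'E'
from h import *
for z in(30,60,90,120): print(z,onz("top",176,200,z).round(0), onz("top",165,187,z).round(0))
# finger lower edge in side view at crop (200,295)/12
for u,v in((180+165/12,150+285/12),(180+265/12,150+230/12)):
  for z in (4,24,40): print(z,onz("side",u,v,z).round(0))
print(-C['side']['R'].T@C['side']['t'])
print("rod tip tri",tri((180+495/12,150+192/12),(130+235/12,165+62/12)), "handle rear side", onz("side",180+35/12,150+430/12,24))
E
```

```text
30 [461. 238.  30.] [505. 274.  30.]
60 [459. 234.  60.] [501. 269.  60.]
90 [456. 229.  90.] [498. 264.  90.]
120 [454. 225. 120.] [495. 259. 120.]
4 [460. 356.   4.]
24 [448. 334.  24.]
40 [438. 316.  40.]
4 [502. 362.   4.]
24 [489. 340.  24.]
40 [479. 321.  40.]
[-163.0146307  -788.25176754 1015.69747816]
rod tip tri [566.60527591 326.60285344  13.14032409] handle rear side [377.55532853 294.84695704  24.        ]
```

```bash
python3 - <<'E'
from h import *
im=cv2.imread("pics/side0.png");a=cv2.resize(im[60:145,60:145],None,fx=7,fy=7,interpolation=cv2.INTER_CUBIC)
cv2.imwrite("pics/g0.png",a)
im=camera("side")[:,:,::-1];a=cv2.resize(im[105:195,150:255],None,fx=7,fy=6.6,interpolation=cv2.INTER_CUBIC)
cv2.imwrite("pics/g1.png",a); print(state()['finger_gap'],state()['time_s'],[proj("side",[225.6,501.6,z]) for z in(184,204,270)])
E
```

```text
0.006215930865709727 3.525 [array([112.92164453, 137.41561175]), array([111.86563656, 132.6651344 ]), array([108.24826997, 116.39232335])]
```

View pics/g0.png

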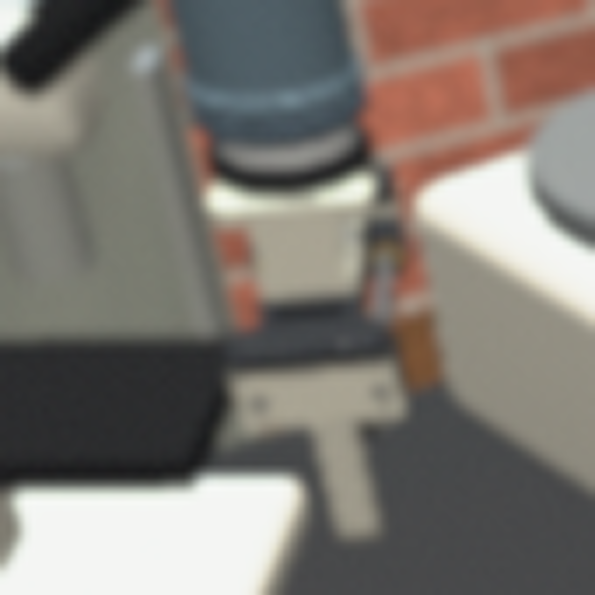

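View pics/g1.png

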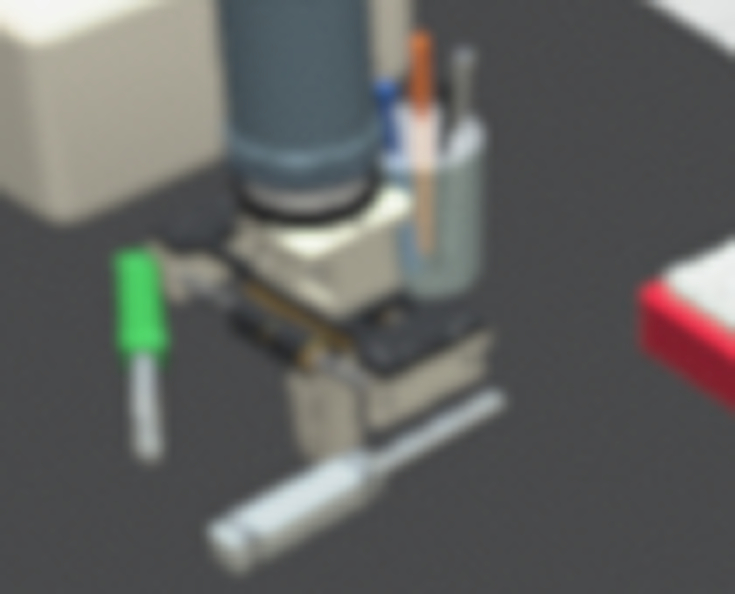

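```bash
python3 - <<'E'
from h import *
print([proj("side",p).round(1) for p in([565,330,12],[367,299,12],[367,299,24],[471.5,315.4,24],[471.5,315.4,12])])
im=cv2.imread("pics/side0.png");g=cv2.cvtColor(im,cv2.COLOR_BGR2HSV)
m=((g[:,:,2]>120)&(g[:,:,1]<60)).astype(np.uint8)
m[:, :172]=0;m[:,230:]=0;m[:155]=0;m[200:]=0
n,l,st,ce=cv2.connectedComponentsWithStats(m);i=1+st[1:,4].argmax();ys,xs=np.where(l==i);print(st[i],xs[xs.argmin()],ys[xs.argmin()],xs.max(),ys[xs.argmax()])
E
```

```text
[array([219.7, 166. ]), array([180.1, 188.8]), array([179.9, 186.3]), array([201.5, 173.9]), array([201.7, 176.4])]
[180 164  42  27 270] 180 184 221 165
```

```bash
python3 - <<'E'
from h import *
for off in(46.5,55,64): print(off,proj("side",[225.6-.41*off,501.6-.912*off,184]).round(1),proj("side",[225.6+.41*off,501.6+.912*off,184]).round(1))
E
```

```text
46.5 [112.7 144.6] [113.2 130.6]
55 [112.6 145.9] [113.2 129.4]
64 [112.6 147.4] [113.2 128.1]
```

The fingers closed above the rod, which hasn't moved. In the pictures the fingertips look about 40 mm higher than the state says. I'll open, lower while watching the force, and check by picture.

Emit:
{"method": "send_rows", "body": {
  "deltas": [
    [-1,[0,0,0],0],
    [-1,[0,0,0],0],
    [-1,[0,0,0],0],
    [-1,[0,0,0],0],
    [-1,[0,0,0],0]
  ]
}}

```text
time_s: 4.15
position: [445.3, 310.5, 3.6]
eef_rot: [-2.908, 1.571, -2.753]
contact_force: [0.2, 0.1, -0.3]
finger_gap: 0.493
```

Emit:
{"method": "send_rows", "body": {
  "deltas": [
    [-1,[0,0,0],0],
    [-1,[0,0,0],0],
    [-1,[0,0,0],0],
    [-1,[0,0,0],0],
    [-1,[0.025,0,0],0]
  ]
}}

```text
time_s: 4.78
position: [445.7, 310.7, -1.2]
eef_rot: [0.256, 1.57, 0.411]
contact_force: [-1.2, -0.1, 0.0]
finger_gap: 0.987
```

```bash
python3 - <<'E'
from h import *
s,R=now();print(s['position'],s['contact_force'],s['finger_gap'])
im=camera("side")[:,:,::-1];a=cv2.resize(im[105:195,150:255],None,fx=7,fy=6.6,interpolation=cv2.INTER_CUBIC)
cv2.imwrite("pics/g2.png",a)
E
```

```text
[445.68198223 310.65057471  -1.20139496] [-1.17016868 -0.1217851   0.00987915] 0.9869058994595956
```

View pics/g2.png

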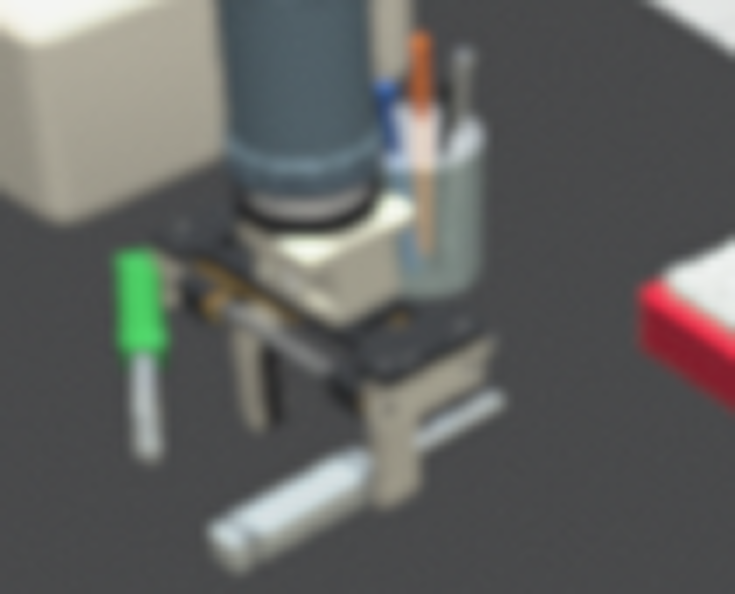

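Emit:
{"method": "send_rows", "body": {
  "deltas": [
    [-1,[0.03,0,0],0],
    [-1,[0.06,0,0],0],
    [-1,[0.06,0,0],0]
  ]
}}

```text
time_s: 5.2
position: [444.7, 310.2, -14.1]
eef_rot: [-2.897, 1.569, -2.742]
contact_force: [-0.0, 0.1, 0.5]
finger_gap: 1.002
```

```bash
python3 - <<'E'
from h import *
s,R=now();print(s['position'],s['contact_force'],s['finger_gap'])
im=camera("side")[:,:,::-1];a=cv2.resize(im[105:195,150:255],None,fx=7,fy=6.6,interpolation=cv2.INTER_CUBIC)
cv2.imwrite("pics/g3.png",a)
E
```

```text
[444.73259449 310.24090184 -14.1305838 ] [-0.04359491  0.11500411  0.50578743] 1.0016594297166543
```

View pics/g3.png

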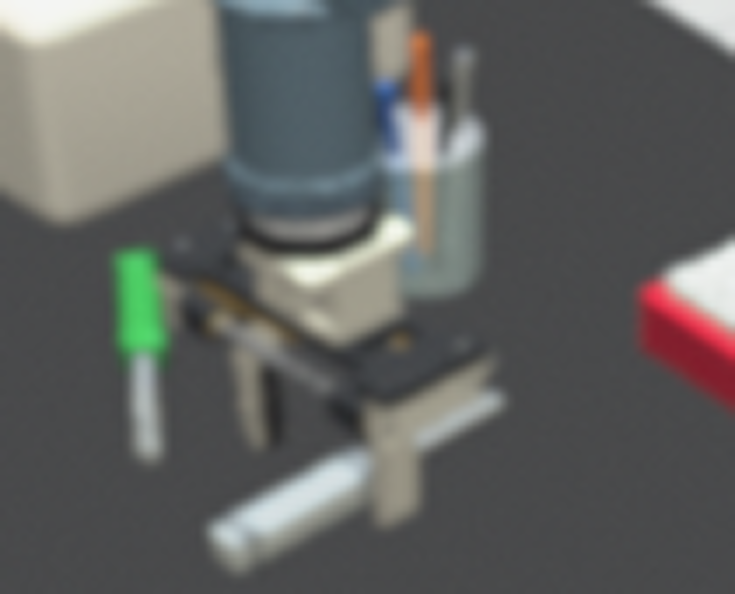

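```bash
python3 - <<'E'
from h import *
for z in(-14,0,10,20,30): print(z,proj("side",[453.2,256,z]).round(1),proj("side",[436.3,364.6,z]).round(1))
E
```

```text
-14 [206.4 191.4] [187.7 178.5]
0 [206.2 188.6] [187.4 175.7]
10 [206.1 186.5] [187.2 173.7]
20 [205.9 184.5] [187.1 171.6]
30 [205.8 182.4] [186.9 169.6]
```

The columns match the stated x and y, but the rows put the true tip height at about 19 mm while the state says −14. So the reported height is biased by about 33 mm. I'll go down to around −29 reported while watching the force.

Emit:
{"method": "send_rows", "body": {
  "deltas": [
    [-1,[0.02,0,0],0],
    [-1,[0.045,0,0],0],
    [-1,[0.06,0,0],0],
    [-1,[0.06,0,0],0]
  ]
}}

```text
time_s: 5.75
position: [445.1, 310.4, -25.7]
eef_rot: [-2.903, 1.57, -2.748]
contact_force: [-1.1, 0.2, -0.4]
finger_gap: 1.0
```

```bash
python3 - <<'E'
from h import *
s,R=now();print(s['position'],s['contact_force'],s['finger_gap'])
im=camera("side")[:,:,::-1];a=cv2.resize(im[105:195,150:255],None,fx=7,fy=6.6,interpolation=cv2.INTER_CUBIC)
cv2.imwrite("pics/g4.png",a)
E
```

```text
[445.08270736 310.39111139 -25.69748833] [-1.12751253  0.20925987 -0.41484884] 1.0000049955451282
```

View pics/g4.png

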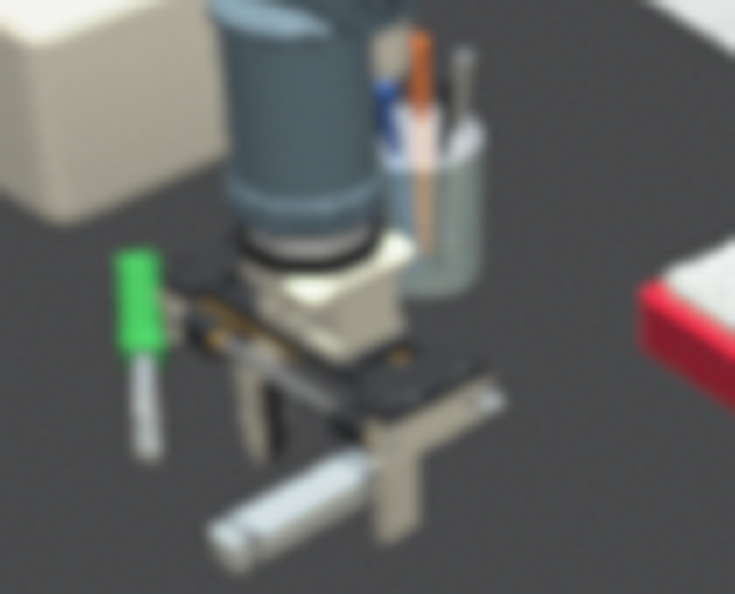

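Emit:
{"method": "send_rows", "body": {
  "deltas": [
    [-1,[0.012,0,0],0],
    [1,[0.012,0,0],0],
    [1,[0.012,0,0],0],
    [1,[0.012,0,0],0],
    [1,[0.012,0,0],0]
  ]
}}

```text
time_s: 6.42
position: [445.4, 310.5, -27.7]
eef_rot: [0.297, 1.571, 0.452]
contact_force: [-0.4, -0.7, -0.3]
finger_gap: 0.623
```

Emit:
{"method": "send_rows", "body": {
  "deltas": [
    [1,[0,0,0],0],
    [1,[0,0,0],0],
    [1,[0,0,0],0],
    [1,[0,0,0],0],
    [1,[0,0,0],0]
  ]
}}

```text
time_s: 7.05
position: [445.4, 310.4, -27.7]
eef_rot: [-1.226, 1.571, -1.07]
contact_force: [0.2, 0.2, -0.6]
finger_gap: 0.255
```

Emit:
{"method": "send_rows", "body": {
  "deltas": [
    [1,[-0.15,0,0],0],
    [1,[-0.4,0,0],0],
    [1,[-0.65,0,0],0],
    [1,[-0.9,0,0],0],
    [1,[-0.9,0,0],0]
  ]
}}

```text
time_s: 7.68
position: [447.9, 311.8, 156.5]
eef_rot: [0.259, 1.562, 0.415]
contact_force: [-0.4, -0.0, -2.1]
finger_gap: 0.252
```

```bash
python3 - <<'E'
from h import *
s,R=now();print(s['position'],s['contact_force'],s['finger_gap'],s['qpos'])
im=camera("side")[:,:,::-1];a=cv2.resize(im[80:200,130:280],None,fx=5,fy=5,interpolation=cv2.INTER_CUBIC)
cv2.imwrite("pics/g5.png",a)
t=S(-38,80+105,0)[:2];print(rel([*t,s['position'][2]],.032))
E
```

```text
[447.94530328 311.75658224 156.47998499] [-0.41180198 -0.01390402 -2.1460216 ] 0.2520780662160923 [ 4.03501471e-01  2.65584860e-01  1.59666557e+00  9.99556310e-05
  1.27067628e+00 -1.32272375e+00]
(array([-0.0146, -1.0987,  0.1326]), array([-0.921,  1.079,  3.079]))
```

View pics/g5.png

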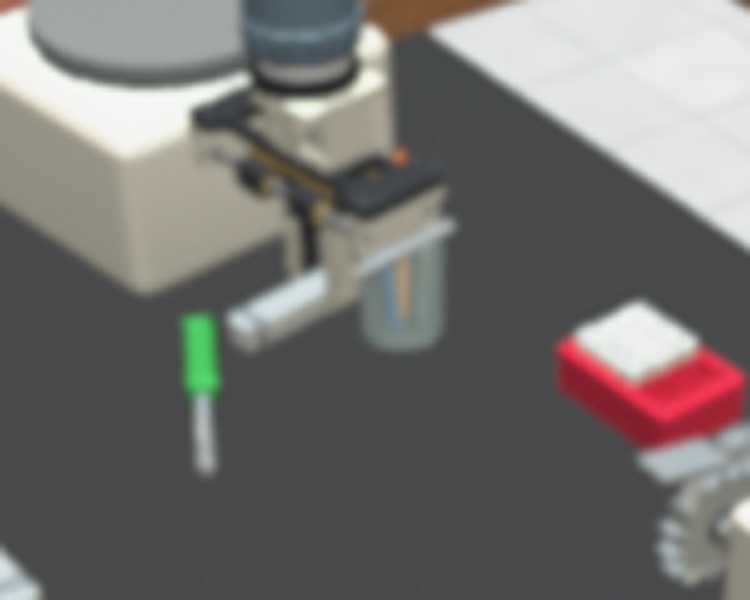

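Emit:
{"method": "send_rows", "body": {
  "deltas": [
    [1,[0,-0.1,0.02],0.11],
    [1,[0,-0.2,0.04],0.22],
    [1,[0,-0.3,0.06],0.33],
    [1,[0,-0.4,0.08],0.44],
    [1,[0,-0.5,0.1],0.55]
  ]
}}

```text
time_s: 8.35
position: [479.0, 213.8, 149.6]
eef_rot: [-2.239, 1.566, -2.953]
contact_force: [-0.9, 0.8, -1.8]
finger_gap: 0.256
```

```bash
python3 - <<'E'
from h import *
s,R=now();print(s['position'],R[:,1].round(3))
t=S(-38,240,151.5);print(rel(t,.032))
E
```

```text
[479.02989654 213.82551381 149.5966532 ] [ 0.655  0.755 -0.004]
(array([-0.0099, -0.146 ,  0.2961]), array([-1.475,  0.525,  2.525]))
```

Emit:
{"method": "send_rows", "body": {
  "deltas": [
    [1,[0,-0.04,0.08],0.11],
    [1,[0,-0.08,0.16],0.22],
    [1,[0,-0.12,0.24],0.33],
    [1,[0,-0.146,0.296],0.44],
    [1,[0,-0.146,0.296],0.53]
  ]
}}

```text
time_s: 8.98
position: [505.2, 153.0, 149.5]
eef_rot: [-1.478, 1.566, -3.026]
contact_force: [0.1, 0.5, -2.1]
finger_gap: 0.258
```

```bash
python3 - <<'E'
from h import *
s,R=now();print(s['position'],R[:,1].round(3))
t=S(-38,240,151.5);print(rel(t,.032))
im=camera("side")[:,:,::-1];cv2.imwrite("pics/g6.png",cv2.resize(im[90:240,190:340],None,fx=5,fy=4,interpolation=cv2.INTER_CUBIC))
im=camera("top")[:,:,::-1];cv2.imwrite("pics/t6.png",cv2.resize(im[100:230,170:330],None,fx=5,fy=4.5,interpolation=cv2.INTER_CUBIC))
E
```

```text
[505.21896876 153.01759045 149.52288893] [ 1.     0.023 -0.005]
(array([-0.0099, -0.0029,  0.0002]), array([-2.006, -0.006,  1.994]))
```

View pics/g6.png

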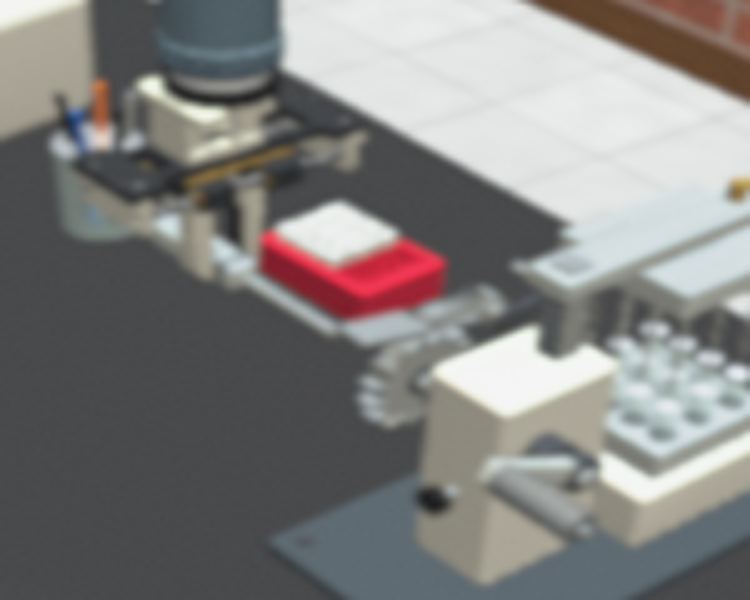

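View pics/t6.png

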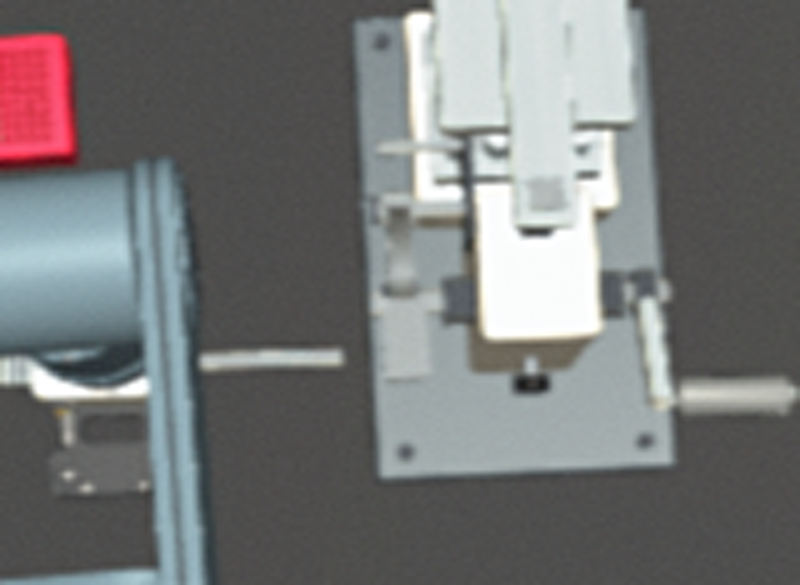

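```bash
python3 - <<'E'
from h import *
a=(190+339/5-.5,90+329/4-.5);b=(170+343/5-.5,100+357/4.5-.5)
print("tip",tri(a,b)," lip front",tri((190+338/5-.5,90+322/4-.5),(170+387/5-.5,100+377/4.5-.5)),tri((190+368/5-.5,90+345/4-.5),(170+430/5-.5,100+375/4.5-.5)))
e=S(-38,119,189.2);print(e,proj("side",e),a,proj("top",e),b)
for p in (S(-60,93,209),S(-60,67,209),S(-60,93,217),S(-60,67,217)): print(proj("side",p),proj("top",p))
E
```

```text
tip [508.96187893  30.07701592 196.68019704]  lip front [490.17531864   5.77651393 227.5201383 ] [492.80096837 -19.70404852 219.81989362]
[508.51210421  32.02328472 189.2       ] [255.84795913 173.41585185] (257.3, 171.75) [238.01793993 178.51320672] (238.1, 178.83333333333331)
[255.95354348 175.1258817 ] [247.21962349 184.70544528]
[261.33999442 179.25702838] [256.1414792 184.2879717]
[256.0325963  173.10593006] [247.24213112 184.38210042]
[261.44136648 177.2293923 ] [256.21782937 183.9622785 ]
```

Emit:
{"method": "send_rows", "body": {
  "deltas": [
    [1,[-0.01,0,0.08],0],
    [1,[-0.01,0,0.16],0],
    [1,[-0.01,0,0.24],0],
    [1,[-0.01,0,0.31],0],
    [1,[-0.01,0,0.31],0]
  ]
}}

```text
time_s: 9.7
position: [508.5, 90.8, 154.4]
eef_rot: [1.312, 1.571, -0.231]
contact_force: [-0.3, 0.2, -2.2]
finger_gap: 0.259
```

```bash
python3 - <<'E'
from h import *
s,R=now();print(s['position'],R[:,1].round(3),s['contact_force'])
p=s['position'];q=np.array([[np.cos(sy),np.sin(sy)],[-np.sin(sy),np.cos(sy)]])@(p[:2]-so);print("stand TCP",q,"axis z",p[2]+39.7)
im=camera("side")[:,:,::-1];cv2.imwrite("pics/g7.png",cv2.resize(im[130:210,220:310],None,fx=8,fy=7,interpolation=cv2.INTER_CUBIC))
im=camera("top")[:,:,::-1];cv2.imwrite("pics/t7.png",cv2.resize(im[100:230,200:330],None,fx=5,fy=4.5,interpolation=cv2.INTER_CUBIC))
E
```

```text
[508.5140876   90.81255234 154.37066022] [1.    0.028 0.   ] [-0.25298745  0.205749   -2.18274315]
stand TCP [-36.11708211 177.75910663] axis z 194.0706602159404
```

View pics/g7.png

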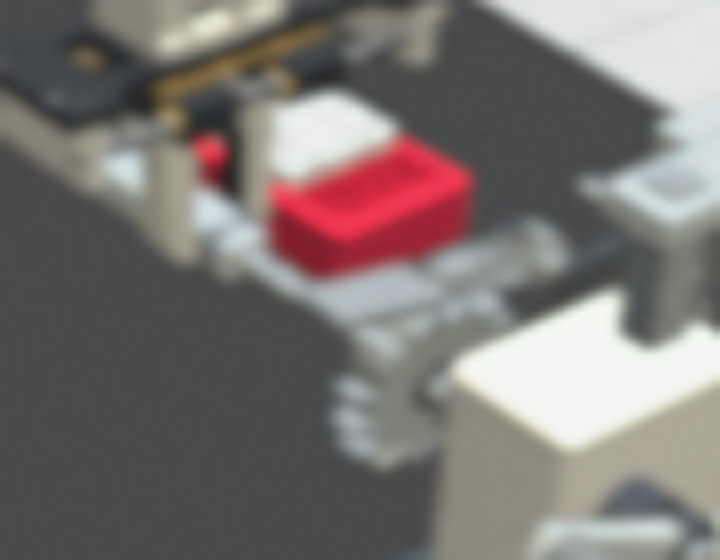

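View pics/t7.png

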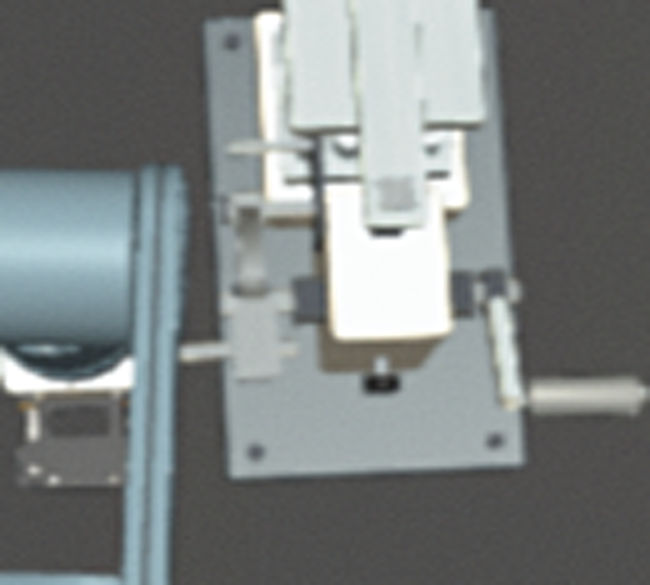

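Emit:
{"method": "send_rows", "body": {
  "deltas": [
    [1,[-0.09,0.0,0],0],
    [1,[-0.17,0.018,0],0],
    [1,[-0.266,0.068,0],0],
    [1,[-0.354,0.143,0],0],
    [1,[-0.421,0.237,0],0]
  ]
}}

```text
time_s: 10.42
position: [556.0, 94.4, 239.4]
eef_rot: [2.134, 1.57, 0.594]
contact_force: [0.0, -0.1, -2.7]
finger_gap: 0.255
```

```bash
python3 - <<'E'
from h import *
s,R=now();print(s['position'],R[:,1].round(3),s['contact_force'],s['finger_gap'])
p=s['position'];q=np.array([[np.cos(sy),np.sin(sy)],[-np.sin(sy),np.cos(sy)]])@(p[:2]-so);print("stand TCP",q,"axis z",p[2]+39.7)
im=camera("side")[:,:,::-1];cv2.imwrite("pics/g8.png",cv2.resize(im[110:210,210:320],None,fx=7,fy=6,interpolation=cv2.INTER_CUBIC))
E
```

```text
[555.98731979  94.38065351 239.36748551] [1.    0.031 0.001] [ 0.02284692 -0.10038034 -2.71533319] 0.2554296957491286
stand TCP [ 11.44600562 179.80649691] axis z 279.06748550943723
```

View pics/g8.png

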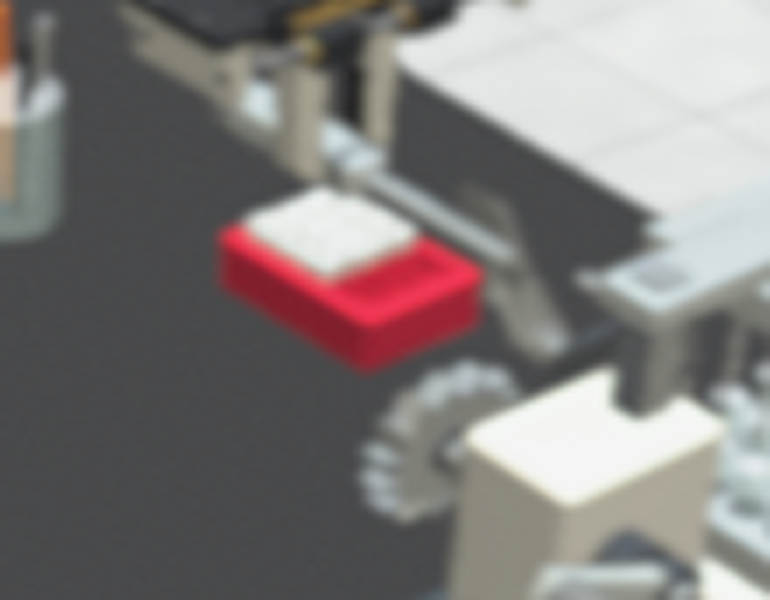

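The picture shows the pawl raised by the rod to about 1 rad, the rod crossing it at crop (480,240). I'll push it on over.

Emit:
{"method": "send_rows", "body": {
  "deltas": [
    [1,[-0.03,0.1,0],0],
    [1,[-0.05,0.2,0],0],
    [1,[-0.04,0.29,0],0],
    [1,[-0.025,0.37,0],0],
    [1,[-0.02,0.4,0],0]
  ]
}}

```text
time_s: 11.1
position: [635.7, 96.4, 241.4]
eef_rot: [-1.727, 1.569, 3.015]
contact_force: [-0.3, -0.8, -1.4]
finger_gap: 0.256
```

```bash
python3 - <<'E'
from h import *
s,R=now();print(s['position'],R[:,1].round(3),s['contact_force'],s['finger_gap'])
p=s['position'];q=np.array([[np.cos(sy),np.sin(sy)],[-np.sin(sy),np.cos(sy)]])@(p[:2]-so);print("stand TCP",q,"axis z",p[2]+39.7)
im=camera("side")[:,:,::-1];cv2.imwrite("pics/g9.png",cv2.resize(im[110:210,210:320],None,fx=7,fy=6,interpolation=cv2.INTER_CUBIC))
E
```

```text
[635.68844355  96.44704139 241.37152433] [ 1.     0.03  -0.002] [-0.29537863 -0.76738562 -1.3970247 ] 0.25631179490768036
stand TCP [ 91.17243901 179.32182618] axis z 281.0715243300331
```

View pics/g9.png

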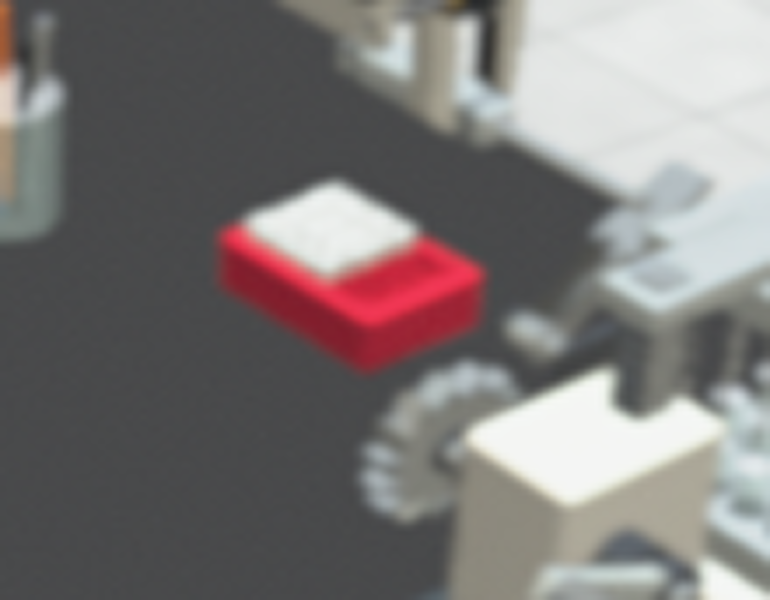

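Emit:
{"method": "send_rows", "body": {
  "deltas": [
    [1,[0,-0.2,-0.05],0],
    [1,[0,-0.4,-0.2],0],
    [1,[0,-0.6,-0.4],0],
    [1,[0.05,-0.8,-0.6],0],
    [1,[0.15,-0.95,-0.8],0]
  ]
}}

```text
time_s: 11.78
position: [439.3, 251.4, 213.4]
eef_rot: [1.927, 1.568, 0.386]
contact_force: [1.4, 0.2, -1.9]
finger_gap: 0.254
```

```bash
python3 - <<'E'
from h import *
s,R=now();print(s['position'],R[:,1].round(3),s['contact_force'])
print(rel([445,262,60]),rel([445,262,-26.5]))
im=camera("side")[:,:,::-1];cv2.imwrite("pics/g10.png",cv2.resize(im[90:240,190:340],None,fx=5,fy=4,interpolation=cv2.INTER_CUBIC))
E
```

```text
[439.28164833 251.43122561 213.41966953] [1.    0.03  0.003] [ 1.38995286  0.18309427 -1.92125734]
(array([ 0.7672,  0.0281, -0.0512]), None) (array([ 1.1997,  0.027 , -0.0508]), None)
```

View pics/g10.png

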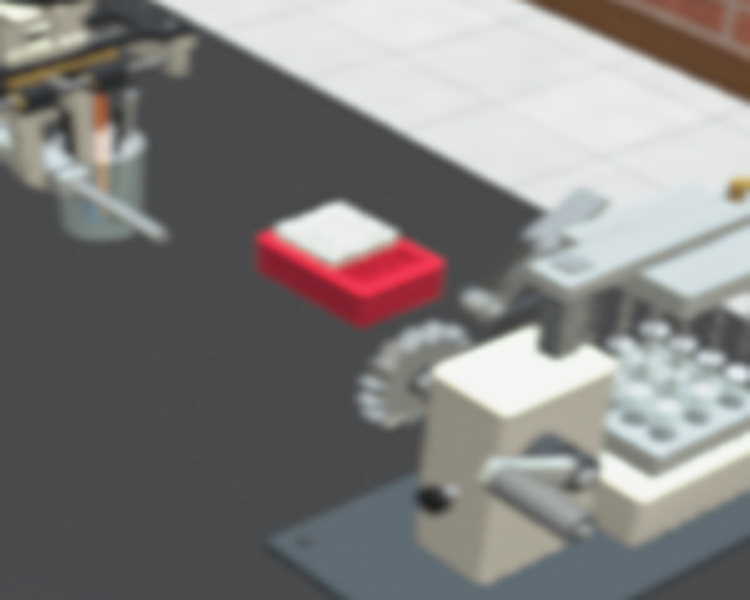

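The pawl stays thrown over, with its lip at crop (570,215). Next I'll lay the rod down.

Emit:
{"method": "send_rows", "body": {
  "deltas": [
    [1,[0.25,0.03,-0.05],0],
    [1,[0.5,0.03,-0.05],0],
    [1,[0.75,0.03,-0.05],0],
    [1,[0.95,0.03,-0.05],0],
    [1,[0.95,0.03,-0.05],0]
  ]
}}

```text
time_s: 12.45
position: [443.5, 259.3, 20.1]
eef_rot: [-1.285, 1.564, -2.826]
contact_force: [0.6, 0.3, -0.7]
finger_gap: 0.255
```

```bash
python3 - <<'E'
from h import *
s,R=now();print(s['position'],R[:,1].round(3),s['contact_force'])
print(rel([445,262,-27]))
E
```

```text
[443.52216849 259.3326184   20.09237865] [ 1.     0.03  -0.007] [ 0.55020932  0.3446873  -0.6599197 ]
(array([ 0.2354,  0.0094, -0.0136]), None)
```

Emit:
{"method": "send_rows", "body": {
  "deltas": [
    [1,[0.1,0,0],0],
    [1,[0.18,0,0],0],
    [1,[0.215,0,0],0],
    [1,[0.23,0,0],0],
    [1,[0.23,0,0],0]
  ]
}}

```text
time_s: 13.08
position: [447.0, 260.5, -23.2]
eef_rot: [1.856, 1.57, 0.314]
contact_force: [-0.2, 1.1, -1.3]
finger_gap: 0.256
```

```bash
python3 - <<'E'
from h import *
s,R=now();print(s['position'],R[:,1].round(3),s['contact_force'])
E
```

```text
[447.01328242 260.46881316 -23.20117284] [1.   0.03 0.  ] [-0.22739171  1.12878882 -1.31890945]
```

Emit:
{"method": "send_rows", "body": {
  "deltas": [
    [1,[0.012,0,0],0],
    [1,[0.02,0,0],0],
    [1,[0.02,0,0],0],
    [1,[0.02,0,0],0]
  ]
}}

```text
time_s: 13.58
position: [446.7, 260.4, -27.5]
eef_rot: [-1.076, 1.571, -2.617]
contact_force: [0.0, 0.8, -2.3]
finger_gap: 0.257
```

Emit:
{"method": "send_rows", "body": {
  "deltas": [
    [1,[0.005,0,0],0],
    [1,[0.005,0,0],0],
    [-0.2,[0.005,0,0],0],
    [-0.2,[0.005,0,0],0],
    [-0.4,[0.005,0,0],0]
  ]
}}

```text
time_s: 14.2
position: [446.8, 260.4, -28.6]
eef_rot: [1.708, 1.571, 0.166]
contact_force: [0.1, 0.3, -0.9]
finger_gap: 0.527
```

Emit:
{"method": "send_rows", "body": {
  "deltas": [
    [-0.6,[0,0,0],0],
    [-1,[0,0,0],0],
    [-1,[-0.2,0,0],0],
    [-1,[-0.5,0,0],0],
    [-1,[-0.8,0,0],0]
  ]
}}

```text
time_s: 14.82
position: [446.2, 260.2, 132.9]
eef_rot: [-1.314, 1.57, -2.856]
contact_force: [0.7, 0.6, 0.0]
finger_gap: 0.993
```

```bash
python3 - <<'E'
from h import *
s,R=now();print(s['position'],R[:,1].round(3),s['contact_force'],s['finger_gap'],s['qpos'])
im=camera("side")[:,:,::-1];cv2.imwrite("pics/g11.png",cv2.resize(im[60:240,150:340],None,fx=4,fy=3.3,interpolation=cv2.INTER_CUBIC))
k=S(-78,-118,150);print(k,rel(k,.032))
E
```

```text
[446.24592665 260.2080397  132.87759947] [ 1.     0.03  -0.001] [0.72139639 0.6168675  0.00526135] 0.9931617874121731 [3.11712168e-01 2.41493973e-01 1.69058439e+00 2.65937438e-05
 1.21047759e+00 2.82136666e-01]
[ 476.11528819 -206.13516319  150.        ] (array([-0.0507,  0.056 ,  2.3432]), array([-2.001e+00, -1.000e-03,  1.999e+00]))
```

View pics/g11.png

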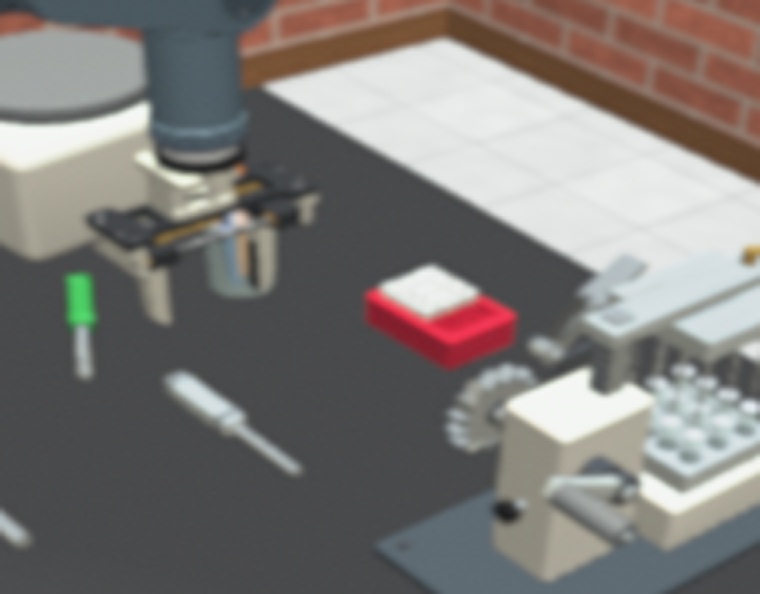

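Emit:
{"method": "send_rows", "body": {
  "deltas": [
    [-1,[-0.2,-0.05,0.1],0],
    [-1,[-0.4,-0.1,0.3],0],
    [-1,[-0.5,-0.1,0.55],0],
    [-1,[-0.5,-0.1,0.8],0],
    [-1,[-0.5,-0.1,1.0],0]
  ]
}}

```text
time_s: 15.5
position: [432.7, 58.2, 231.7]
eef_rot: [1.25, 1.569, -0.292]
contact_force: [0.7, -1.1, 0.8]
finger_gap: 0.999
```

Emit:
{"method": "send_rows", "body": {
  "deltas": [
    [-1,[0,0,0.25],0],
    [-1,[0,0,0.5],0],
    [-1,[0,0.0,0.75],0],
    [-1,[0,0.0,1],0],
    [-1,[0,0,1],0]
  ]
}}

```text
time_s: 16.12
position: [438.4, -143.1, 230.9]
eef_rot: [-0.79, 1.57, -2.336]
contact_force: [0.4, 0.5, -0.4]
finger_gap: 1.002
```

```bash
python3 - <<'E'
from h import *
s,R=now();print(s['position'],R[:,1].round(3),s['contact_force'],s['finger_gap'],s['qpos'])
k=S(-77,-118,200);print(k,rel(k,.032))
E
```

```text
[ 438.4465385  -143.14556349  230.89958048] [ 1.     0.025 -0.001] [ 0.35265152  0.50290456 -0.419047  ] 1.0023015364977654 [-5.57516755e-01  6.68973495e-02  1.65384674e+00 -7.45993358e-04
  1.42100411e+00 -5.82145339e-01]
[ 477.11477623 -206.10316865  200.        ] (array([0.1546, 0.1856, 0.3194]), array([-2.005, -0.005,  1.995]))
```

Emit:
{"method": "send_rows", "body": {
  "deltas": [
    [-1,[0,0.1,0.2],0],
    [-1,[0.1,0.186,0.32],0],
    [-1,[0.15,0.186,0.32],0],
    [-1,[0.15,0.186,0.32],0]
  ]
}}

```text
time_s: 16.62
position: [476.7, -201.0, 200.4]
eef_rot: [-2.348, 1.567, 2.395]
contact_force: [-0.3, 0.3, 0.3]
finger_gap: 1.0
```

```bash
python3 - <<'E'
from h import *
s,R=now();print(s['position'],R[:,1].round(3),s['contact_force'])
k=S(-77,-118,146);print(k,rel(k,.032))
im=camera("side")[:,:,::-1];cv2.imwrite("pics/g12.png",cv2.resize(im[130:250,240:360],None,fx=6,fy=5,interpolation=cv2.INTER_CUBIC))
im=camera("top")[:,:,::-1];cv2.imwrite("pics/t12.png",cv2.resize(im[90:230,230:370],None,fx=5,fy=4.2,interpolation=cv2.INTER_CUBIC))
p=s['position']
for dx in(-55,55): q=p+[dx,0,32];print(proj("side",q),((proj("side",q)-[240,130])*[6,5]))
E
```

```text
[ 476.69088964 -201.02391331  200.38772323] [ 1.     0.03  -0.002] [-0.29248608  0.30573634  0.26577837]
[ 477.11477623 -206.10316865  146.        ] (array([0.2719, 0.002 , 0.0261]), array([-2.001e+00, -1.000e-03,  1.999e+00]))
[283.8819314  215.29388526] [263.2915884  426.46942631]
[313.16777163 199.51012702] [439.00662975 347.55063512]
```

View pics/g12.png

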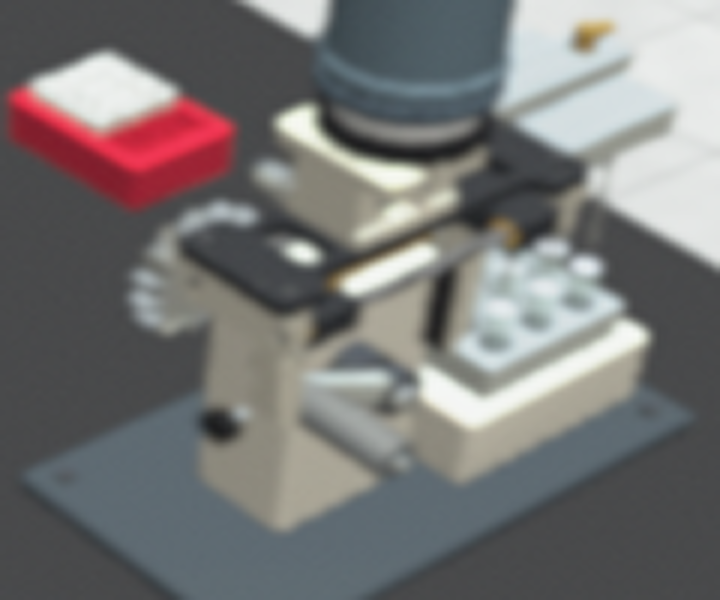

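View pics/t12.png

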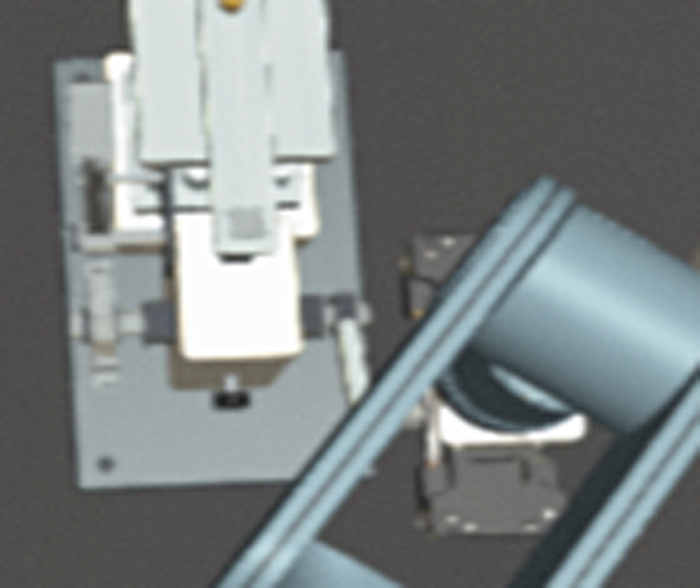

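Emit:
{"method": "send_rows", "body": {
  "deltas": [
    [-1,[0.08,0.002,0.025],0],
    [-1,[0.16,0.002,0.025],0],
    [-1,[0.24,0.002,0.025],0],
    [-1,[0.275,0.002,0.025],0],
    [-1,[0.275,0.002,0.025],0]
  ]
}}

```text
time_s: 17.35
position: [477.8, -207.6, 145.7]
eef_rot: [-2.22, 1.569, 2.522]
contact_force: [0.4, 0.9, 0.2]
finger_gap: 1.002
```

```bash
python3 - <<'E'
from h import *
s,R=now();print(s['position'],R[:,1].round(3),s['contact_force'])
im=camera("side")[:,:,::-1];cv2.imwrite("pics/g13.png",cv2.resize(im[130:250,240:360],None,fx=6,fy=5,interpolation=cv2.INTER_CUBIC))
E
```

```text
[ 477.8021263  -207.63240682  145.65729557] [ 1.     0.03  -0.001] [0.4401503  0.90762671 0.2449645 ]
```

View pics/g13.png

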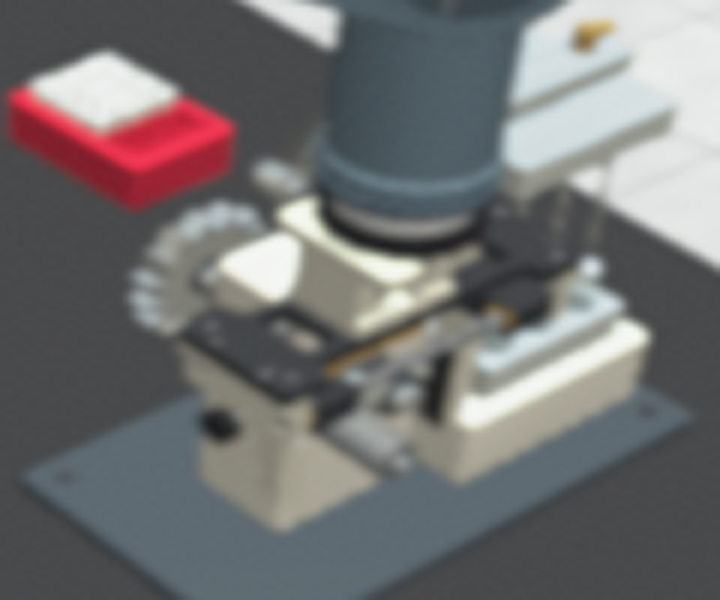

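Emit:
{"method": "send_rows", "body": {
  "deltas": [
    [0.2,[0,0,0],0],
    [1,[0,0,0],0],
    [1,[0,0,0],0],
    [1,[0,0,0],0],
    [1,[0,0,0],0]
  ]
}}

```text
time_s: 18.02
position: [478.2, -207.9, 146.5]
eef_rot: [0.815, 1.571, -0.727]
contact_force: [-0.0, 0.1, 0.1]
finger_gap: 0.515
```

Emit:
{"method": "send_rows", "body": {
  "deltas": [
    [1,[0,0,0],0],
    [1,[0,0,0],0],
    [1,[0,0,0],0],
    [1,[0,0,0],0]
  ]
}}

```text
time_s: 18.52
position: [478.0, -207.9, 146.4]
eef_rot: [-1.561, 1.57, -3.102]
contact_force: [-0.5, 0.1, 0.1]
finger_gap: 0.273
```

```bash
python3 - <<'E'
from h import *
s,R=now();print(s['position'],R[:,1].round(3),s['contact_force'],s['finger_gap']*93)
p=s['position'];q=np.array([[np.cos(sy),np.sin(sy)],[-np.sin(sy),np.cos(sy)]])@(p[:2]-so);print("stand TCP",q)
im=camera("side")[:,:,::-1];cv2.imwrite("pics/g14.png",cv2.resize(im[130:250,240:360],None,fx=6,fy=5,interpolation=cv2.INTER_CUBIC))
E
```

```text
[ 478.01839276 -207.9173796   146.43453591] [ 1.    0.03 -0.  ] [-0.51943592  0.07849198  0.05094431] 25.413521032503013
stand TCP [ -76.15489092 -119.84219295]
```

View pics/g14.png

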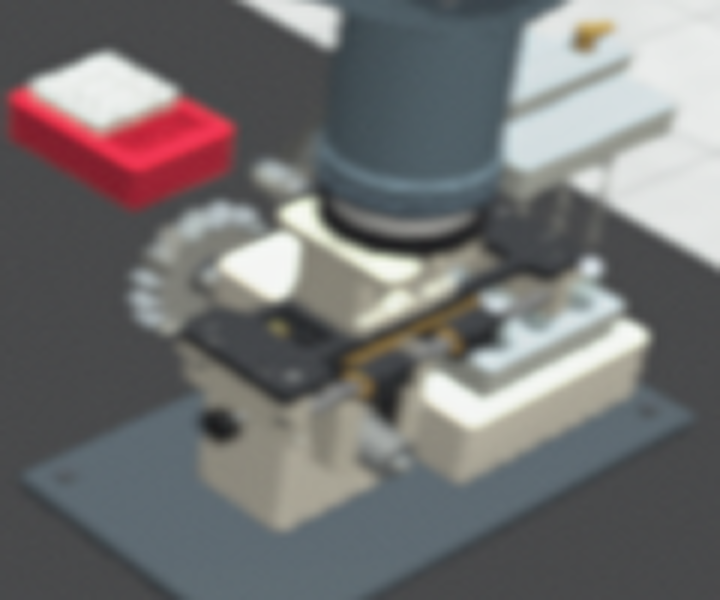

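Emit:
{"method": "send_rows", "body": {
  "deltas": [
    [1,[-0.036,0.024,0],0],
    [1,[-0.076,0.055,0],0],
    [1,[-0.109,0.088,0],0],
    [1,[-0.139,0.125,0],0],
    [1,[-0.139,0.125,0],0]
  ]
}}

```text
time_s: 19.2
position: [505.0, -207.0, 175.5]
eef_rot: [1.394, 1.568, -0.147]
contact_force: [0.7, 2.3, 4.6]
finger_gap: 0.271
```

```bash
python3 - <<'E'
from h import *
s,R=now();print(s['position'],R[:,1].round(3),s['contact_force'],s['finger_gap']*93)
p=s['position'];q=np.array([[np.cos(sy),np.sin(sy)],[-np.sin(sy),np.cos(sy)]])@(p[:2]-so);print("stand TCP",q)
im=camera("side")[:,:,::-1];cv2.imwrite("pics/g15.png",cv2.resize(im[110:250,230:370],None,fx=5,fy=4.2,interpolation=cv2.INTER_CUBIC))
E
```

```text
[ 504.99613243 -207.0399561   175.47548784] [1.    0.03  0.003] [0.67175341 2.33626094 4.64211906] 25.237486663317643
stand TCP [ -49.16288992 -119.82835899]
```

View pics/g15.png

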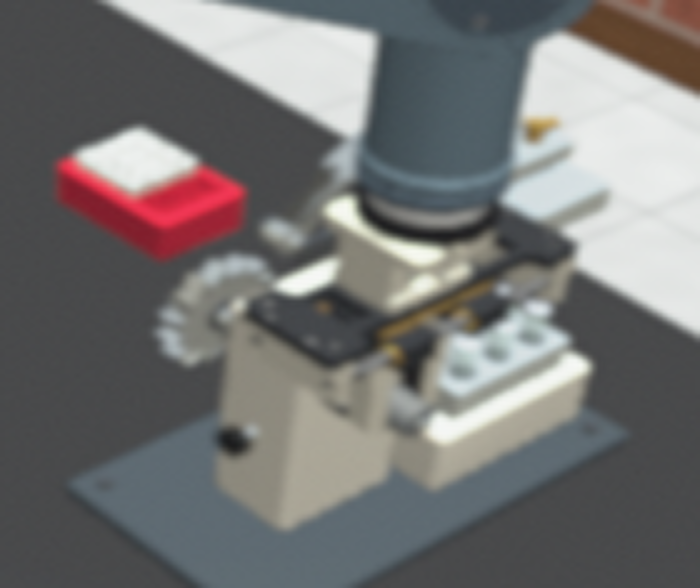

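Emit:
{"method": "send_rows", "body": {
  "deltas": [
    [1,[-0.047,0.082,0],0],
    [1,[-0.076,0.171,0],0],
    [1,[-0.086,0.265,0],0],
    [1,[-0.076,0.358,0],0],
    [1,[-0.047,0.448,0],0]
  ]
}}

```text
time_s: 19.88
position: [592.8, -204.0, 183.6]
eef_rot: [-2.159, 1.57, 2.584]
contact_force: [-5.7, 0.7, -2.2]
finger_gap: 0.27
```

```bash
python3 - <<'E'
from h import *
s,R=now();print(s['position'],R[:,1].round(3),s['contact_force'],s['finger_gap']*93)
p=s['position'];q=np.array([[np.cos(sy),np.sin(sy)],[-np.sin(sy),np.cos(sy)]])@(p[:2]-so);print("stand TCP",q)
E
```

```text
[ 592.76512017 -204.01036535  183.59799847] [ 1.     0.03  -0.001] [-5.74919146  0.72589598 -2.23534865] 25.096047272888587
stand TCP [  38.65809429 -119.60844756]
```

Emit:
{"method": "send_rows", "body": {
  "deltas": [
    [1,[0.047,0.082,0],0],
    [1,[0.11,0.151,0],0],
    [1,[0.15,0.183,0],0],
    [1,[0.19,0.209,0],0],
    [1,[0.2,0.212,0],0]
  ]
}}

```text
time_s: 20.5
position: [634.2, -202.8, 144.9]
eef_rot: [-1.755, 1.569, 2.987]
contact_force: [-11.5, 5.7, 15.7]
finger_gap: 0.269
```

```bash
python3 - <<'E'
from h import *
s,R=now();print(s['position'],R[:,1].round(3),s['contact_force'],s['finger_gap']*93)
p=s['position'];q=np.array([[np.cos(sy),np.sin(sy)],[-np.sin(sy),np.cos(sy)]])@(p[:2]-so);print("stand TCP",q)
im=camera("side")[:,:,::-1];cv2.imwrite("pics/g17.png",cv2.resize(im[110:250,230:370],None,fx=5,fy=4.2,interpolation=cv2.INTER_CUBIC))
E
```

```text
[ 634.16768041 -202.79694619  144.91768382] [ 1.     0.03  -0.002] [-11.45276682   5.68656669  15.73390409] 25.043895587632303
stand TCP [  80.07828102 -119.72030544]
```

View pics/g17.png

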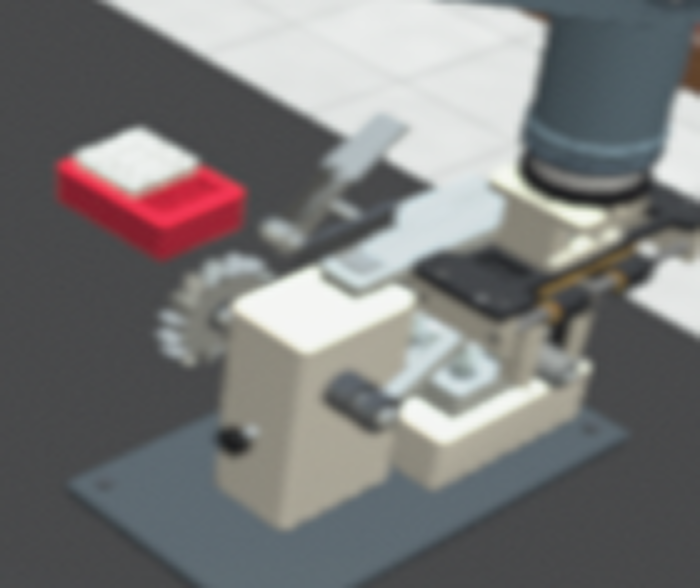

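Emit:
{"method": "send_rows", "body": {
  "deltas": [
    [1,[0,0,0],0],
    [1,[0,0,0],0],
    [1,[0,0,0],0],
    [0.2,[0,0,0],0],
    [-0.2,[0,0,0],0]
  ]
}}

```text
time_s: 21.18
position: [636.0, -204.1, 143.9]
eef_rot: [0.926, 1.568, -0.616]
contact_force: [0.8, -0.1, -0.5]
finger_gap: 0.436
```

Emit:
{"method": "send_rows", "body": {
  "deltas": [
    [-1,[0,0,0],0],
    [-1,[0,0,0],0],
    [-1,[0,0,0],0],
    [-1,[0,0,0],0],
    [-1,[0,0,0],0]
  ]
}}

```text
time_s: 21.8
position: [635.1, -203.2, 143.6]
eef_rot: [-1.504, 1.571, -3.045]
contact_force: [-0.6, 1.5, -0.6]
finger_gap: 0.969
```

```bash
python3 - <<'E'
from h import *
s,R=now();print(s['position'],s['contact_force'],s['finger_gap']*93)
im=camera("side")[:,:,::-1];cv2.imwrite("pics/g18.png",cv2.resize(im[110:250,230:370],None,fx=5,fy=4.2,interpolation=cv2.INTER_CUBIC))
E
```

```text
[ 635.13840802 -203.22952417  143.62219994] [-0.61714444  1.51773526 -0.55894613] 90.08696148272801
```

View pics/g18.png

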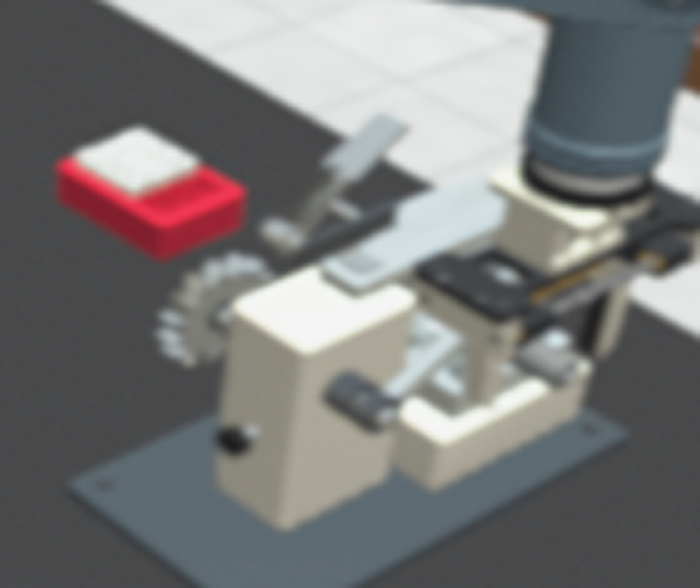

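Emit:
{"method": "send_rows", "body": {
  "deltas": [
    [-1,[-0.1,0,0],0],
    [-1,[-0.3,0,0],0],
    [-1,[-0.5,0,0.1],0],
    [-1,[-0.6,-0.2,0.3],0],
    [-1,[-0.6,-0.45,0.55],0]
  ]
}}

```text
time_s: 22.48
position: [554.5, -311.0, 266.1]
eef_rot: [0.841, 1.566, -0.698]
contact_force: [0.9, -1.1, -0.3]
finger_gap: 0.998
```

```bash
python3 - <<'E'
from h import *
s,R=now();print(s['position'],s['contact_force'],s['time_s'])
a=camera("side")[:,:,::-1];cv2.imwrite("pics/g19.png",cv2.resize(a[100:250,150:370],None,fx=3.6,fy=3.6,interpolation=cv2.INTER_CUBIC))
im=camera("top")[:,:,::-1];cv2.imwrite("pics/t19.png",im)
E
```

```text
[ 554.52929031 -311.02736775  266.05870708] [ 0.85592415 -1.1094922  -0.33527136] 22.475
```

View pics/g19.png

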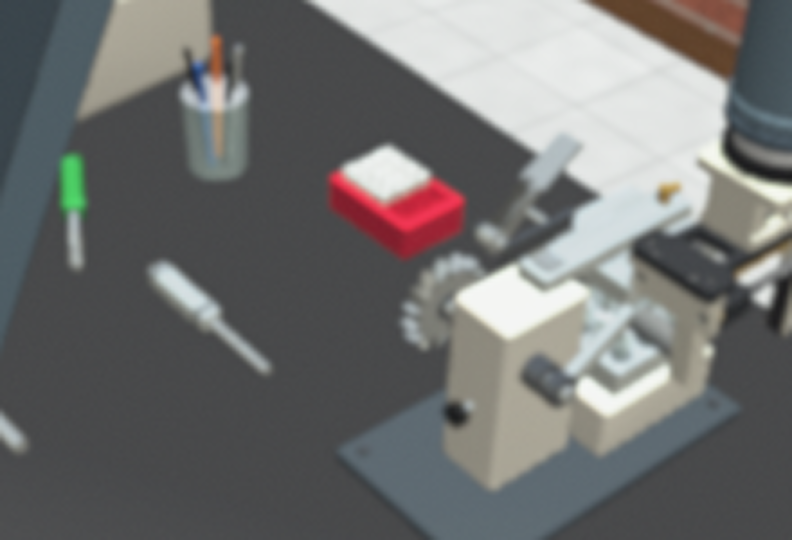

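View pics/t19.png

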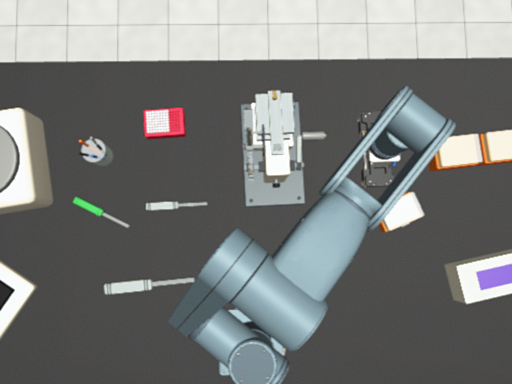

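```bash
python3 - <<'E'
from h import *
def br(im):
    h=cv2.cvtColor(im,cv2.COLOR_RGB2HSV);m=((h[:,:,0]>8)&(h[:,:,0]<28)&(h[:,:,1]>140)&(h[:,:,2]>110));return m
for tag in("0","1"):
    r=[]
    for n,b in(("side",(315,350,125,165)),("top",(260,290,75,110))):
        im=cv2.imread(f"pics/{n}0.png")[:,:,::-1] if tag=="0" else camera(n)
        m=br(np.ascontiguousarray(im));x0,x1,y0,y1=b;ys,xs=np.where(m[y0:y1,x0:x1]);r.append((xs.mean()+x0,ys.mean()+y0))
    print(tag,r,tri(*r))
print(state()['joint_velocities'].round(3))
E
```

```text
** On entry to DLASCL parameter number  4 had an illegal value
 ** On entry to DLASCL parameter number  4 had an illegal value<stdin>:8: RuntimeWarning: Mean of empty slice.
  ret = ret.dtype.type(ret / rcount)
Traceback (most recent call last):
  File "h.py", line 14, in tri
    return np.linalg.lstsq(np.vstack(A),np.hstack(r),rcond=None)[0]
           ~~~~~~~~~~~~~~~^^^^^^^^^^^^^^^^^^^^^^^^^^^^^^^^^^^^^^
numpy.linalg.LinAlgError: SVD did not converge in Linear Least Squares
```

```bash
python3 - <<'E'
from h import *
def br(im):
    b=im.astype(int);return (b[:,:,0]-b[:,:,2]>50)
for tag in("0","1"):
    r=[]
    for n,b in(("side",(325,348,128,162)),("top",(265,285,80,102))):
        im=cv2.imread(f"pics/{n}0.png")[:,:,::-1] if tag=="0" else camera(n)
        x0,x1,y0,y1=b;ys,xs=np.where(br(im)[y0:y1,x0:x1]);print(len(xs));r.append((xs.mean()+x0,ys.mean()+y0))
    print(tag,r,tri(*r))
E
```

```text
14
33
0 [(np.float64(338.57142857142856), np.float64(135.64285714285714)), (np.float64(276.0), np.float64(87.36363636363636))] [747.38875939 -78.7162009  301.45186999]
15
29
1 [(np.float64(335.26666666666665), np.float64(152.13333333333333)), (np.float64(274.2758620689655), np.float64(94.48275862068965))] [747.4846089  -78.02874588 237.64661942]
```

The brass elbow dropped 63.8 mm, and full travel is 63 mm. The pawl lies thrown over, the rod is flat on the bench and clear of the machine, and the bystanders are where they were. I'm handing the job in.

```bash
python3 - <<'E'
from plant import *
print(close_job())
E
```

```text
the job is handed in; nothing more can be done
None
```

I released the pawl with the rod, laid the rod down and cranked the head to its stop. The job was handed in at about 23 s; no verdict is reported.

- **Pawl:** I took the smaller silver rod, put its steel end under the lip and swung the pawl over. The last pictures still show it thrown back; I did not measure its angle. The gripper stayed about 50 mm or more to one side of it, by plan.
- **Rod:** The last pictures show it flat on the bench, by my figures more than 100 mm clear of the base plate.
- **Head:** I cranked it down smoothly to its stop, where the grip met about 19 N. The brass elbow came down 63.8 mm between the two views, against a full travel of 63 mm.
- **Bystanders:** The rack and the pen beaker look unmoved in the last pictures. The arm partly hid the wash bottle and the tip box there. The tool ended near the wash bottle but about 80 mm above its top.

**One check disagreed:** the reported tool height read about 32 mm lower than the real fingertips. My first grasp therefore closed on air above the rod without moving it. I found the offset from the side camera and allowed for it in everything after. The side camera also put points a few millimetres too high.

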